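# Weigh two sealed sample blocks against each other and dock the heavier

### The job

The two look-alike sealed sample blocks differ only in weight: one has a steel slug inside, the other a light blank. Stand one block upright in each pan of the pivot balance, gently, and let go of both so that the balance settles by itself; then take the block on the side that drops and seat it upright and fully home in the square well of the dock, gently feeling for the well because the dock's insert may be clamped off centre. Leave the lighter block standing in its pan, and do not disturb the bottle, the jar or the tube rack.

Things in the scene. Friction and masses are not known exactly. Their poses are not given: they have to be found in the camera images.
- block_a: Sealed bare aluminium block, square prism 30 x 30 x 70 mm tall with a thin dark line round it near the top, loose, standing upright on the bench. Origin: centre of its underside; z up along the block, x and y square to its side faces. Weighs either 70 to 95 g or 180 to 235 g, whichever block_b does not; something inside rattles by 1 to 2 mm.
- block_b: The same kind of block as block_a, with the same frame. One of the two is the heavy one, drawn anew each time.
- balance: Pivot balance fixed to the bench: white base 150 x 100 x 16 mm, two cheeks to 100 mm high, aluminium beam with a steel pan at either end. Origin: centre of the base's underside; y along the level beam to the left pan, z up. The beam turns about the balance's x axis, 90 mm above the bench; the pans, 110 mm either side of it, are fast to the beam and tilt with it.
- beam (a joint): Tilt of the beam in rad, 0 level (springs back there when empty), limits +-0.19. Positive: left pan up, right pan dropped; negative: left pan dropped. Tilt grows with the difference of load: 0.07 to 0.11 with only the light block in, 0.19 or nearly with only the heavy one, 0.10 to 0.19 with both. Settles in about 1 s. A pan gives way under about 0.8 N per 10 mm.
- pan_left (a point): Centre of the upper face of the left pan (balance's +y end), 102 mm above the bench when level; axes: x along the pivot axis, y along the beam to the left, z square to the pan. The pan is a flat square, 44 x 44 mm inside a lip 4 mm wide and 5 mm high.
- pan_right (a point): The same for the right pan (balance's -y end), with the same axes.
- dock: Dock fixed to the bench: grey housing 100 (x) x 124 (y) mm, two side rails 38 mm high, between them a flat aluminium insert 70 (x) x 90 (y) mm with a square well in its middle, sides along the dock's axes. Origin: centre of the housing's underside, z up. The insert is clamped fast anywhere within 15 mm either way along the dock's y (not measured). Over 25 N of a block on it damages it.
- dock_top (a point): Point straight above the dock's origin at the height of the insert's flat top, 45 mm above the bench; axes as the dock's. The insert's well is 32 x 32 mm (1.5 mm chamfer at the mouth), 25 mm deep, its floor 20 mm above the bench; its centre is at this point's x but up to 15 mm off in y. The insert rides on springs: pressed, it sinks straight down 1 mm per 3 N, 6 mm at most.
- bottle: Glass bottle 60 mm across, 130 mm tall, blue cap; bystander. Origin at the centre of its underside.
- jar: Clear jar 64 mm across, 85 mm tall, blue cap; bystander. Origin at the centre of its underside.
- rack: Orange tube rack 75 x 110 x 40 mm (tubes to 56 mm); bystander. Origin at the centre of its underside.
There are look-alikes about, which are no part of the job. What is shaped like the block_a but green or red is not meant.

How it is judged (in metres and radians):
On the way:
1. one block stands in each pan, both let go, and the balance has settled with one side dropped ((((horizontal distance between block_a and pan_left below 0.018 m and z of block_a in the frame of pan_left between -0.004 and 0.006 m and angle between block_a's own z axis and vertical below 0.26 rad) and (horizontal distance between block_b and pan_right below 0.018 m and z of block_b in the frame of pan_right between -0.004 and 0.006 m and angle between block_b's own z axis and vertical below 0.26 rad)) or ((horizontal distance between block_b and pan_left below 0.018 m and z of block_b in the frame of pan_left between -0.004 and 0.006 m and angle between block_b's own z axis and vertical below 0.26 rad) and (horizontal distance between block_a and pan_right below 0.018 m and z of block_a in the frame of pan_right between -0.004 and 0.006 m and angle between block_a's own z axis and vertical below 0.26 rad))) and (value of joint beam above 0.09 rad or value of joint beam below -0.09 rad) and contact force between the fingers and block_a below 0.05 N and contact force between the fingers and block_b below 0.05 N and contact force between the fingers and balance below 0.05 N and linear speed of each of block_a, block_b below 0.03 m/s), for 0.2 s.
At the end, for the whole second after the job is handed in: The heavier block is upright (within 0.1 rad) in the dock's well with its underside within 2.5 mm of the well's floor; the lighter block stands in its pan (within 18 mm of the pan's centre), the beam, loaded by it alone, tilted between 0.04 and 0.13 rad; both released and at rest ((((z of block_a in the frame of dock between 0.016 and 0.0225 m and x of block_a in the frame of dock between -0.006 and 0.006 m and y of block_a in the frame of dock between -0.02 and 0.02 m and angle between block_a's own z axis and vertical below 0.1 rad) and ((horizontal distance between block_b and pan_left below 0.018 m and z of block_b in the frame of pan_left between -0.004 and 0.006 m and angle between block_b's own z axis and vertical below 0.26 rad) or (horizontal distance between block_b and pan_right below 0.018 m and z of block_b in the frame of pan_right between -0.004 and 0.006 m and angle between block_b's own z axis and vertical below 0.26 rad))) or ((z of block_b in the frame of dock between 0.016 and 0.0225 m and x of block_b in the frame of dock between -0.006 and 0.006 m and y of block_b in the frame of dock between -0.02 and 0.02 m and angle between block_b's own z axis and vertical below 0.1 rad) and ((horizontal distance between block_a and pan_left below 0.018 m and z of block_a in the frame of pan_left between -0.004 and 0.006 m and angle between block_a's own z axis and vertical below 0.26 rad) or (horizontal distance between block_a and pan_right below 0.018 m and z of block_a in the frame of pan_right between -0.004 and 0.006 m and angle between block_a's own z axis and vertical below 0.26 rad)))) and value of joint beam between -0.13 and 0.13 rad and (value of joint beam above 0.04 rad or value of joint beam below -0.04 rad) and contact force between the fingers and block_a below 0.05 N and contact force between the fingers and block_b below 0.05 N and contact force between the fingers and balance below 0.05 N and linear speed of each of block_a, block_b below 0.03 m/s); the robot touches nothing.
It fails at once if a block pressed on the dock with more than 25 N (contact force between any of block_a, block_b and dock above 25 N).
It fails at once if a block pressed on the balance with more than 20 N (contact force between any of block_a, block_b and balance above 20 N).
It fails at once if a block knocked over or tipped beyond 0.8 rad (angle between any of block_a, block_b's own z axis and vertical above 0.8 rad).
It fails at once if the bottle, jar or rack moved by more than 25 mm (distance of any of bottle, jar, rack from where it was at the start of the episode above 0.025 m).
It also fails if it takes over 72 s, if anything falls off the work surface, if the arm or the gripper's body presses on something with over 40 N, if the wrist force passes 120 N, or if a joint passes its speed limit or range.

### The arm

A 7-joint arm with a two-finger parallel gripper is mounted at the origin on the work surface. World frame = base frame: x ahead of the robot, y to its left, z up, the work surface at z = 0. Lengths are in mm, angles in rad, forces in N, time in s.
With the tool pointing down it reaches from about 400 to 875 mm from the base axis. Payload 6.5 kg.
Tool frame: the origin (TCP) lies at the very end of the fingers, on their centre line; the grasp point (between the pads) lies 19 mm behind it; x points along the fingers, y is the direction in which the jaws open and shut, and the axes are right-handed (so a half turn about x gives the same grasp; the last joint's range is limited). The gripper opens to 85 mm and grips with 20 to 120 N. Pads are 22 mm wide; open, the fingers measure 114 mm over their backs; the gripper's body (76 mm by 85 mm) begins 54 mm behind the grasp point. The pads swing forward as they close: fully open they stand 13 mm farther back than shut.
Start: joints at [-1.283, 0.536, -0.004, 1.538, 0.003, 1.067, -0.071], TCP at [225.197, 609.735, 231.29] pointing down, gripper open.
Joint ranges: [-2.7, 2.7], [-0.37, 2.16], [-1.27, 1.26], [0.24, 2.4], [-1.31, 4.45], [0.19, 1.91], [-2.76, 2.76]. Speed limits (rad/s): [2.39, 2.39, 3.14, 3.14, 3.14, 3.14, 3.14].

### API

Orientations are given as a unit quaternion [w, x, y, z].
In Python, from plant import sense, grab_frame, hand_in, spot_in, regions_of, tip_of gives the robot as it stands. The module is installed in compiled form; this text tells all that it offers.
- The arm moves only by the shell command python3 -m crank 'ROWS'. ROWS is JSON, one flat list of numbers, 5 for each row, row after row: the closure, from 0 (fully open) to 1 (shut), then the shift along the tool's x, y, z in mm, then the turn about the tool's x in degrees. In form: [gripper, tx, ty, tz, turn, gripper, tx, ty, tz, turn, ...]. A call has 1 to 8 rows; each row shifts and turns the commanded pose from where the row before left it, along the tool's axes as they then stand; what a row does not reach is not made up. A row lasts 1/12 s, in which the tool goes at most 41.7 mm and 7.16 degrees, less where a joint would pass 70% of its speed; a pose out of reach is approached as far as the arm can. A call is refused whole if a number of a shift passes 41.7 or a number of a turn 7.16, either way. A call with a gripper value outside its range is refused whole. The fingers move at their own pace and stop on an object; the grip force is fixed at half the most. Time passes only in rows, so rows that do not move let the fingers close. It gives the time, the measured TCP pose, the force and the opening at its end, in the units of the state.
- sense(): the state, without advancing time (a new reading comes with each control period).
- grab_frame(name): name is "side" or "top" or "wrist"; returns a dict with "color" (420x560x3 uint8, red, green, blue), "vertical_fov" (degrees; the focal length in pixels is half the picture's height over the tangent of half this angle, whatever the lens; pixels are square), "cx", "cy" (the principal point, pixels), "view" (4x4, takes a point from world to camera coordinates). Camera axes: x right, y up, looking along -z (the intrinsics and any distortion apply to the point x, -y, -z); pixel columns grow to the right and rows downward; lengths in mm; the calibration is good to about 2 mm. A picture is of the moment at which its call begins. There is no depth.
- hand_in(): hands the job in, once; it reports no verdict.
Trained networks look in a picture, given as the dict that the camera call returned (one of the last four; its "shot" number tells which), for a name from the list of things; names that differ only in an ending like _2 or _b are one class to them, and where a whole thing is asked for, a point or a joint stands for the part that bears it (a point fixed in the world has none). Each returns a list of dicts, best first, with "confidence" (0 to 1); they miss things now and then, are a little off and sometimes report something else, mostly with a low value. They report only what shows in the picture. A call takes as long as a camera call. They do not tell look-alikes from the thing itself.
- spot_in(query, picture): "xy" ([column, row] in pixels, amid what is visible of it).
- regions_of(query, picture): "pixels" (420x560 bool, what is visible of it) and "xy" ([column, row] in pixels, amid what is visible of it).
- tip_of(query, picture): "xy" ([column, row] in pixels: a listed point, or the origin of a listed thing).
The state is a dict: "time": time; "qpos": joint angles; "joint_velocities": joint speeds; "tau": joint torques, N m; "ee_pos": TCP position; "orientation": TCP orientation; "wrist_force": force on the tool from outside, world axes, zero at the start; "ft_torque": the same for the moment, N m; "gripper_width": finger opening in mm.
Only numpy, scipy, OpenCV 4.12 (cv2) and the standard library are available. Lean on these libraries where they do the work, as an engineer would, in place of code of your own. Each camera call takes 0.05 s, during which the arm holds its last target.

## Working session

There is one attempt and no reset: what is moved stays moved. The work goes in short steps, Python scripts to look and compute and a shell command to move; the robot and the scene stay as the last step left them, time stands still between calls to the robot, and variables do not carry over. Pictures are saved under pics/ and viewed, and the job is handed in when it is done.

```bash
mkdir -p pics; cat > h.py <<'E'
import numpy as np, cv2
from plant import sense, grab_frame, hand_in, spot_in, regions_of, tip_of
def K(f):
    h=f["color"].shape[0]; fl=h/2/np.tan(np.radians(f["vertical_fov"])/2); return fl,f["cx"],f["cy"]
def ray(f,xy):
    fl,cx,cy=K(f); V=np.array(f["view"]); R=V[:3,:3]; t=V[:3,3]
    d=np.array([(xy[0]-cx)/fl,-(xy[1]-cy)/fl,-1.0]); return -R.T@t, R.T@d
def atz(f,xy,z):
    o,d=ray(f,xy); return o+d*(z-o[2])/d[2]
def proj(f,p):
    fl,cx,cy=K(f); V=np.array(f["view"]); c=V[:3,:3]@np.array(p,float)+V[:3,3]
    return np.array([cx+fl*c[0]/-c[2], cy-fl*c[1]/-c[2]])
def save(f,n,s=1):
    im=cv2.cvtColor(f["color"],cv2.COLOR_RGB2BGR)
    if s!=1: im=cv2.resize(im,None,fx=s,fy=s)
    cv2.imwrite("pics/"+n+".png",im)
E
python3 - <<'E'
from h import *
s=sense(); print(s)
for n in ["top","side","wrist"]:
    f=grab_frame(n); save(f,n+"0",1.4); print(n,{k:f[k] for k in f if k not in("color",)})
    for q in ["block_a","balance","dock","dock_top","pan_left","pan_right","bottle","jar","rack"]:
        print(q,[(np.round(r["xy"],1).tolist(),round(r["confidence"],2)) for r in tip_of(q,f)][:6])
E
```

```text
{'time': 0.0, 'qpos': array([-1.28317796,  0.53717424, -0.00443888,  1.53888085,  0.00265231,
        1.06730322, -0.07123571]), 'joint_velocities': array([-0.00143603,  0.0015107 ,  0.00170301, -0.00039169,  0.00192317,
        0.00043161, -0.00025212]), 'tau': array([ 4.35520469e-04, -5.83405924e+01,  1.04939807e+00, -2.59100783e+01,
        1.24790988e-02,  9.46387678e-03, -1.76689844e-05]), 'ee_pos': array([225.02416504, 609.12583456, 230.40486702]), 'orientation': array([ 0.69602586,  0.12380007,  0.69612228, -0.12504125]), 'wrist_force': array([-0.19923687,  0.18901537,  0.35932787]), 'ft_torque': array([-0.00084127,  0.02672364, -0.04312753]), 'gripper_width': 85.43014084111229}
top {'vertical_fov': 53.700842133362826, 'cx': 284.0894870820166, 'cy': 212.07689259980958, 'view': array([[-2.20316891e-02, -9.99588259e-01,  1.83825375e-02,
        -3.00580622e+01],
       [ 9.83851712e-01, -1.84107402e-02,  1.78036099e-01,
        -6.07782984e+02],
       [-1.77624358e-01,  2.20081269e-02,  9.83852240e-01,
        -1.02662105e+03],
       [ 0.00000000e+00,  0.00000000e+00,  0.00000
[... 1162 characters left out ...]
77)]
pan_right [([226.7, 186.6], 0.87), ([228.8, 360.4], 0.56)]
bottle [([346.1, 224.3], 0.84)]
jar [([318.7, 187.3], 0.74)]
rack [([369.6, 360.1], 0.97)]
wrist {'vertical_fov': 69.05005040970502, 'cx': 280.24070948396155, 'cy': 213.6458604515831, 'view': array([[ 3.46935296e-01,  9.37889049e-01,  1.79335550e-04,
        -6.50921428e+02],
       [-8.95126994e-01,  3.31174217e-01, -2.98448159e-01,
         3.92769301e+01],
       [-2.79970652e-01,  1.03381672e-01,  9.54425830e-01,
        -3.79945145e+02],
       [ 0.00000000e+00,  0.00000000e+00,  0.00000000e+00,
         1.00000000e+00]]), 'shot': 3}
block_a []
balance []
dock []
dock_top []
pan_left []
pan_right []
bottle []
jar []
rack []
```

View pics/top0.png

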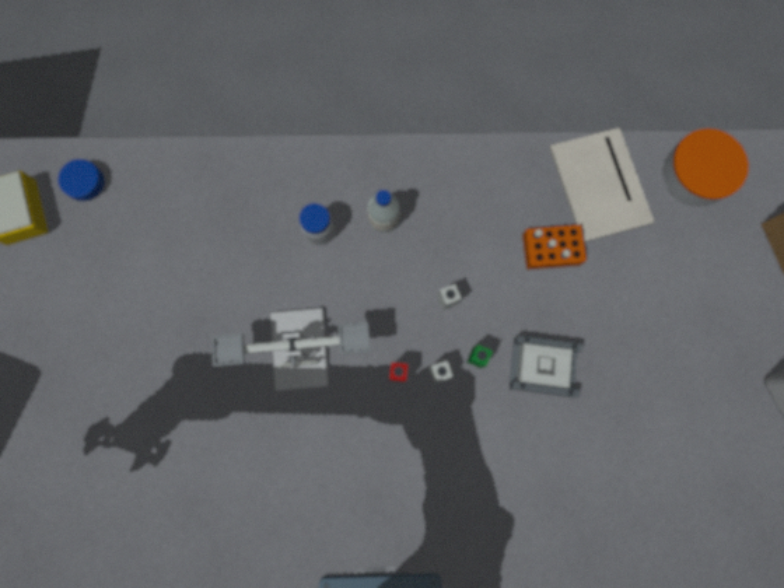

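View pics/side0.png

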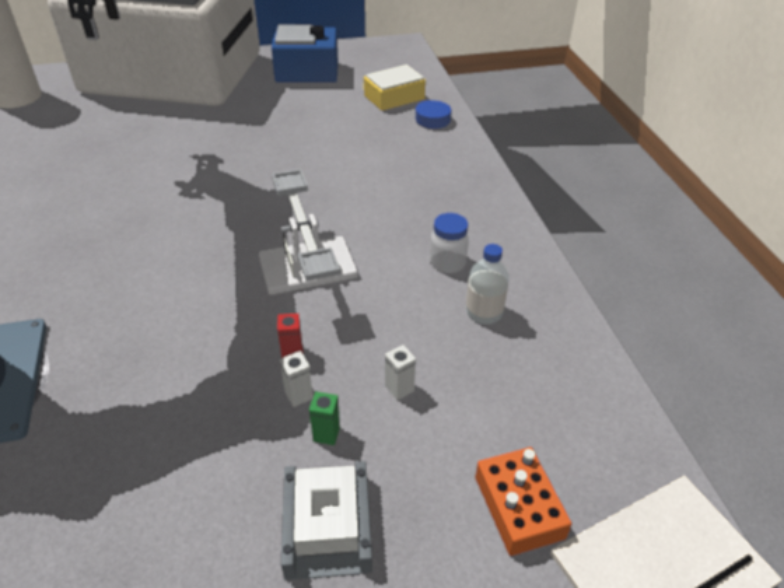

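View pics/wrist0.png

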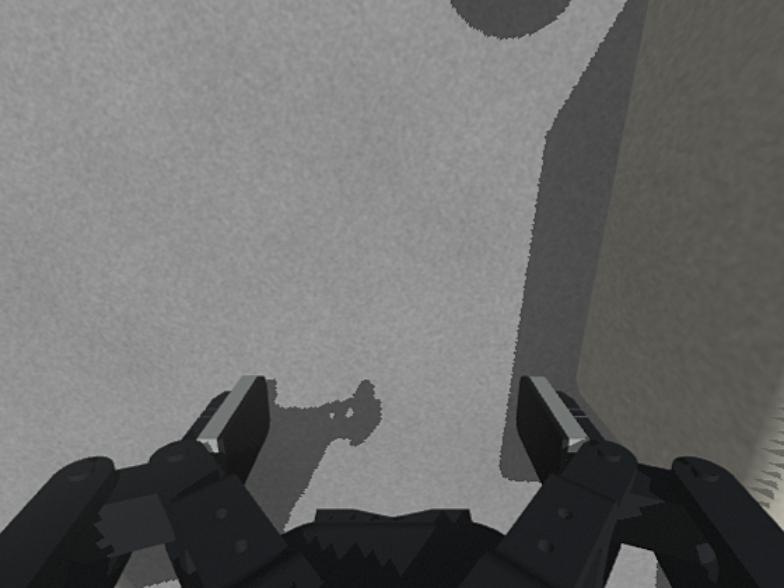

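The top and side views show the two bare blocks (top picture, 1.4x scale, at 451,294 and 442,371). The red one is at 399,372 and the green at 481,355. The balance spans 229–355 at row 345, and the dock is at 545,364. Next I work out world positions.

```bash
python3 - <<'E'
from h import *
F=grab_frame("top"); S=grab_frame("side")
for nm,p,z in [("b1",(451/1.4,294/1.4),70),("b2",(442/1.4,371/1.4),70),("red",(399/1.4,372/1.4),70),("green",(481/1.4,355/1.4),70),("panL",(229/1.4,348/1.4),102),("panR",(355/1.4,337/1.4),102),("dock",(545/1.4,364/1.4),45),("rack",(555/1.4,246/1.4),45),("bottle",(383/1.4,197/1.4),130),("jar",(315/1.4,217/1.4),85)]:
    w=atz(F,p,z); print(nm,w.round(1),"side(x1.4)",(proj(S,w)*1.4).round(0), "r",np.hypot(*w[:2]).round(0))
for f in (F,S):
  for q in ["pan_left","pan_right","dock_top","beam"]:
    print(q,[(np.round(r["xy"],1),atz(f,r["xy"],45 if q[0]=="d" else 102).round(1),round(r["confidence"],2)) for r in tip_of(q,f)][:3])
im=cv2.cvtColor(F["color"],cv2.COLOR_RGB2BGR)
cv2.imwrite("pics/topcropA.png",cv2.resize(im[190:290,260:360],None,fx=6,fy=6,interpolation=cv2.INTER_CUBIC))
cv2.imwrite("pics/topcropB.png",cv2.resize(im[200:300,140:275],None,fx=5.5,fy=5.5,interpolation=cv2.INTER_CUBIC))
cv2.imwrite("pics/topcropC.png",cv2.resize(im[220:300,340:440],None,fx=7,fy=7,interpolation=cv2.INTER_CUBIC))
E
```

```text
b1 [ 607.9 -140.3   70. ] side(x1.4) [401. 357.] r 624.0
b2 [ 467.6 -118.7   70. ] side(x1.4) [295. 362.] r 482.0
red [467.4 -41.4  70. ] side(x1.4) [287. 322.] r 469.0
green [ 494.8 -190.3   70. ] side(x1.4) [323. 401.] r 530.0
panL [513.6 254.6 102. ] side(x1.4) [291. 182.] r 573.0
panR [528.4  35.2 102. ] side(x1.4) [320. 263.] r 530.0
dock [ 477.7 -312.3   45. ] side(x1.4) [327. 499.] r 571.0
rack [ 702.4 -346.7   45. ] side(x1.4) [519. 486.] r 783.0
bottle [775.2 -18.5 130. ] side(x1.4) [493. 249.] r 775.0
jar [754.7 108.   85. ] side(x1.4) [451. 223.] r 762.0
pan_left [(array([163.8, 250.1]), array([509.8, 253.9, 102. ]), 0.64)]
pan_right [(array([251.5, 241.1]), array([527.6,  40.3, 102. ]), 0.58)]
dock_top [(array([396. , 257.5]), array([ 483.7, -330.2,   45. ]), 0.88)]Traceback (most recent call last):
  File "<stdin>", line 7, in <module>
ValueError: it knows: balance, block, bottle, dock, dock_top, jar, pan_left, pan_right, rack
```

Top and side views agree to a few mm, and the pan spacing comes out at 220 mm as specified. Next, crops to get the block yaws.

```bash
python3 - <<'E'
from h import *
F=grab_frame("top"); S=grab_frame("side")
im=cv2.cvtColor(F["color"],cv2.COLOR_RGB2BGR)
A=cv2.resize(im[190:290,260:360],None,fx=4,fy=4,interpolation=cv2.INTER_CUBIC)
C=cv2.resize(im[210:310,340:440],None,fx=4,fy=4,interpolation=cv2.INTER_CUBIC)
cv2.imwrite("pics/topcropA.png",np.hstack([A,C]))
cv2.imwrite("pics/topcropB.png",cv2.resize(im[200:300,140:275],None,fx=5.5,fy=5.5,interpolation=cv2.INTER_CUBIC))
im=cv2.cvtColor(S["color"],cv2.COLOR_RGB2BGR)
cv2.imwrite("pics/sidecrop.png",cv2.resize(im[220:420,180:310],None,fx=3,fy=3,interpolation=cv2.INTER_CUBIC))
E
```

```text
(no output)
```

View pics/topcropA.png

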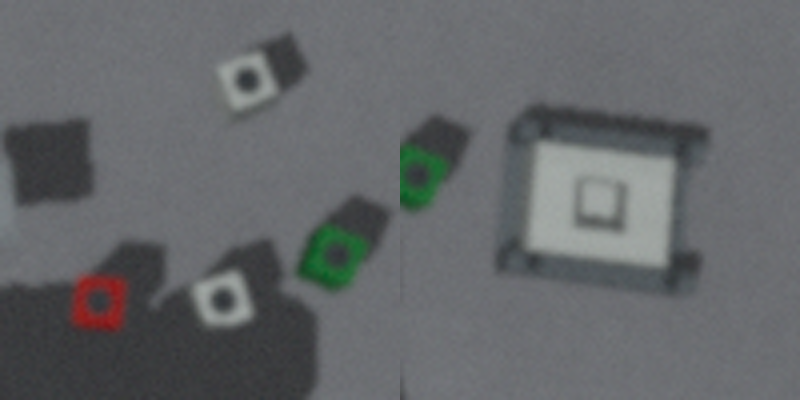

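View pics/topcropB.png

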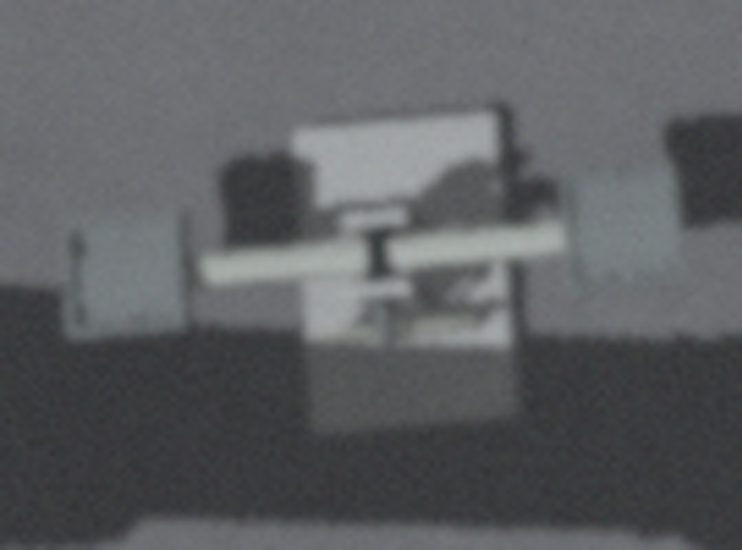

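View pics/sidecrop.png

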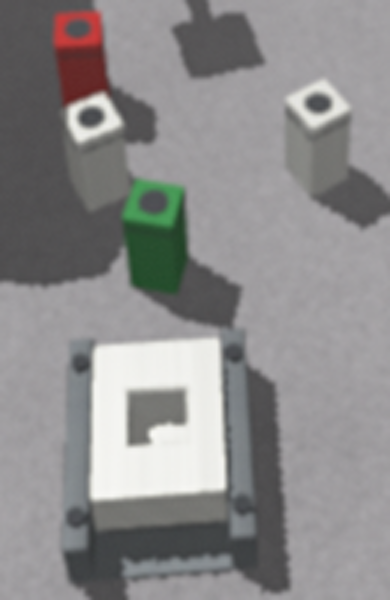

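```bash
cat >> h.py <<'E'
from scipy.spatial.transform import Rotation as Ro
def pose():
    s=sense(); q=s["orientation"]; return np.array(s["ee_pos"]),Ro.from_quat([q[1],q[2],q[3],q[0]]).as_matrix(),s
def jaw_deg(R): return np.degrees(np.arctan2(R[1,1],R[0,1]))
def go(target,jaw=None,verbose=True):
    """distance to go: target TCP world, jaw direction world deg (mod 180)"""
    p,R,s=pose(); d=np.array(target,float)-p; turn=0
    if jaw is not None:
        # turn about tool x (pointing down): +turn rotates jaw by -turn in world yaw
        turn=-((jaw-jaw_deg(R)+90)%180-90)
    n=int(max(np.ceil(np.linalg.norm(d)/36),np.ceil(abs(turn)/6.8),1))
    print("at",p.round(1),"jaw",jaw_deg(R).round(1),"xdir",R[:,0].round(3),"q7",s["qpos"][6].round(2),"F",s["wrist_force"].round(2),"w",round(s["gripper_width"],1),"t",round(s["time"],2))
    print("d_world",d.round(1),"d_tool",(R.T@d).round(1),"turn",round(turn,1),"rows",n)
    RR=R.copy()
    for i in range(n):
        v=RR.T@d/n
        print([round(x,1) for x in v]+[round(turn/n,2)])
        RR=RR@Ro.from_euler('x',turn/n,degrees=True).as_matrix()
E
python3 - <<'E'
from h import *
p,R,s=pose(); f=grab_frame("wrist"); V=f["view"]; c=-V[:3,:3].T@V[:3,3]
print("cam in tool",R.T@(c-p),"look",R.T@(-V[2,:3]))
go([400,300,290],-94)
E
```

```text
cam in tool [-143.19550719    0.91185301  -75.56356648] look [9.54438656e-01 2.37510896e-05 2.98407190e-01]
at [225.2 609.7 231.3] jaw 69.7 xdir [ 0. -0. -1.] q7 -0.07 F [ 0.59 -0.19 -0.04] w 85.2 t 1.9
d_world [ 174.8 -309.7   58.7] d_tool [ -58.7 -230.   271.3] turn -16.3 rows 11
[np.float64(-5.3), np.float64(-20.9), np.float64(24.7), np.float64(-1.48)]
[np.float64(-5.3), np.float64(-21.5), np.float64(24.1), np.float64(-1.48)]
[np.float64(-5.3), np.float64(-22.2), np.float64(23.5), np.float64(-1.48)]
[np.float64(-5.3), np.float64(-22.8), np.float64(23.0), np.float64(-1.48)]
[np.float64(-5.3), np.float64(-23.3), np.float64(22.4), np.float64(-1.48)]
[np.float64(-5.3), np.float64(-23.9), np.float64(21.8), np.float64(-1.48)]
[np.float64(-5.3), np.float64(-24.5), np.float64(21.1), np.float64(-1.48)]
[np.float64(-5.3), np.float64(-25.0), np.float64(20.5), np.float64(-1.48)]
[np.float64(-5.3), np.float64(-25.5), np.float64(19.9), np.float64(-1.48)]
[np.float64(-5.3), np.float64(-26.0), np.float64(19.2), np.float64(-1.48)]
[np.float64(-5.3), np.float64(-26.5), np.float64(18.5), np.float64(-1.48)]
```

```bash
python3 -c "
from h import *
go([430,130,290],86)"
```

```text
at [225.2 609.7 231.3] jaw 69.7 xdir [ 0. -0. -1.] q7 -0.07 F [ 0.59 -0.19 -0.04] w 85.2 t 1.9
d_world [ 204.8 -479.7   58.7] d_tool [ -58.7 -379.1  358.3] turn -16.3 rows 15
[np.float64(-3.9), np.float64(-25.3), np.float64(23.9), np.float64(-1.08)]
[np.float64(-3.9), np.float64(-25.7), np.float64(23.4), np.float64(-1.08)]
[np.float64(-3.9), np.float64(-26.2), np.float64(22.9), np.float64(-1.08)]
[np.float64(-3.9), np.float64(-26.6), np.float64(22.4), np.float64(-1.08)]
[np.float64(-3.9), np.float64(-27.0), np.float64(21.9), np.float64(-1.08)]
[np.float64(-3.9), np.float64(-27.4), np.float64(21.4), np.float64(-1.08)]
[np.float64(-3.9), np.float64(-27.8), np.float64(20.9), np.float64(-1.08)]
[np.float64(-3.9), np.float64(-28.2), np.float64(20.3), np.float64(-1.08)]
[np.float64(-3.9), np.float64(-28.6), np.float64(19.8), np.float64(-1.08)]
[np.float64(-3.9), np.float64(-29.0), np.float64(19.3), np.float64(-1.08)]
[np.float64(-3.9), np.float64(-29.3), np.float64(18.7), np.float64(-1.08)]
[np.float64(-3.9), np.float64(-29.7), np.float64(18.1), np.float64(-1.08)]
[np.float64(-3.9), np.float64(-30.0), np.float64(17.6), np.float64(-1.08)]
[np.float64(-3.9), np.float64(-30.3), np.float64(17.0), np.float64(-1.08)]
[np.float64(-3.9), np.float64(-30.6), np.float64(16.4), np.float64(-1.08)]
```

```bash
python3 -m crank '[0,-4,-25,24,-1, 0,-4,-26,23,-1, 0,-4,-26,23,-1, 0,-4,-27,22,-1, 0,-4,-27,22,-1, 0,-4,-27,21,-1, 0,-4,-28,21,-1, 0,-4,-28,20,-1]'
python3 -m crank '[0,-4,-29,20,-1, 0,-4,-29,19,-1, 0,-4,-29,19,-1, 0,-4,-30,18,-1, 0,-4,-30,18,-1, 0,-4,-30,17,-1, 0,-4,-31,16,-1.5, 0,0,0,0,0]'
python3 - <<'E'
from h import *
go([430,130,290],86)
f=grab_frame("wrist"); save(f,"w1",1.4)
for q in ["pan_left","pan_right","dock_top","block_a"]:
    print(q,[(np.round(r["xy"],1),atz(f,r["xy"],{"d":45,"p":102,"b":0}[q[0]]).round(1),round(r["confidence"],2)) for r in tip_of(q,f)][:5])
E
```

```text
time: 2.57
ee_pos: [332.6, 352.1, 263.7]
orientation: [0.703, 0.075, 0.703, -0.075]
wrist_force: [1.0, 0.4, -0.1]
gripper_width: 85.3
time: 3.23
ee_pos: [426.5, 121.3, 292.4]
orientation: [0.707, 0.032, 0.705, -0.033]
wrist_force: [0.6, 0.2, -0.9]
gripper_width: 85.5
at [426.5 121.3 292.4] jaw 84.8 xdir [ 0.003 -0.002 -1.   ] q7 1.13 F [ 0.63  0.18 -0.86] w 85.5 t 3.23
d_world [ 3.5  8.7 -2.4] d_tool [2.4 9.  2.7] turn -1.2 rows 1
[np.float64(2.4), np.float64(9.0), np.float64(2.7), np.float64(-1.24)]
pan_left [(array([401.4, 247.7]), array([511.3, 258.3, 102. ]), 0.72)]
pan_right [(array([220.9, 272.8]), array([524.7,  40. , 102. ]), 0.91)]
dock_top [(array([405.3, 248.1]), array([539.8, 285.9,  45. ]), 0.32)]
block_a [(array([174.7, 206. ]), array([461.9, -38.9,   0. ]), 0.78), (array([ 78.5, 233.6]), array([ 491.7, -193.9,    0. ]), 0.64), (array([133.3, 297.9]), array([ 610.3, -137.2,    0. ]), 0.58)]
```

View pics/w1.png

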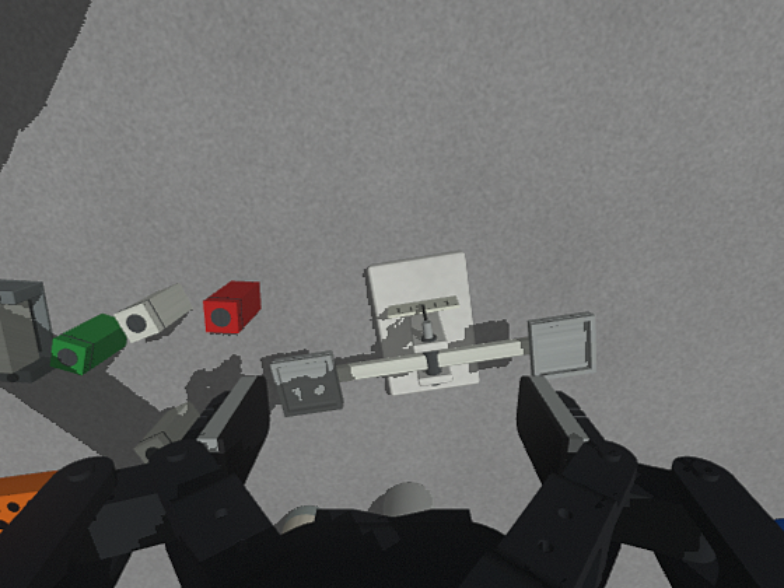

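Wrist view (1.4x): right pan at 308,384, left pan at 562,345, red block at 220,317, bare block at 137,323, and green at 68,357. Next, over the blocks and the dock.

```bash
python3 -m crank '[0,-1,-35,8,0, 0,-1,-35,8,0, 0,-1,-35,8,0, 0,-1,-35,8,0, 0,-1,-35,8,0, 0,-1,-35,8,0, 0,-1,-35,8,0, 0,-1,-35,8,0]'
python3 -m crank '[0,0,-25,6,0, 0,0,0,0,0, 0,0,0,0,0]'
python3 - <<'E'
from h import *
go([490,-190,300],90)
f=grab_frame("wrist"); save(f,"w2",1.4)
for q in ["pan_left","pan_right","dock_top","block_a"]:
    print(q,[(np.round(r["xy"],1),atz(f,r["xy"],{"d":45,"p":102,"b":0}[q[0]]).round(1),round(r["confidence"],2)) for r in tip_of(q,f)][:5])
E
```

```text
time: 4.15
ee_pos: [464.9, -156.6, 299.3]
orientation: [0.707, 0.029, 0.707, -0.028]
wrist_force: [0.1, 0.6, -0.1]
gripper_width: 85.4
time: 4.4
ee_pos: [468.5, -181.8, 298.9]
orientation: [0.706, 0.03, 0.707, -0.03]
wrist_force: [0.7, 1.1, -0.5]
gripper_width: 85.5
at [ 468.5 -181.8  298.9] jaw 85.2 xdir [-0.001 -0.    -1.   ] q7 1.89 F [ 0.69  1.12 -0.51] w 85.5 t 4.4
d_world [21.5 -8.2  1.1] d_tool [-1.1 -6.4 22.1] turn -4.8 rows 1
[np.float64(-1.1), np.float64(-6.4), np.float64(22.1), np.float64(-4.82)]
pan_left []
pan_right [(array([469.3, 221. ]), array([527.2,  37.1, 102. ]), 0.93), (array([323.2, 164.6]), array([ 446.5, -131.3,  102. ]), 0.17)]
dock_top [(array([176.4, 193.3]), array([ 477. , -320.9,   45. ]), 0.74), (array([323.3, 165.7]), array([ 456.8, -123.9,   45. ]), 0.22)]
block_a [(array([325.2, 167.7]), array([ 467. , -115.5,    0. ]), 0.97), (array([270.4, 191.8]), array([ 496., -198.,    0.]), 0.95), (array([377.5, 162.1]), array([465.3, -40.1,   0. ]), 0.79), (array([501.9, 185.5]), array([515.4, 143.1,   0. ]), 0.64), (array([313.3, 255.5]), array([ 604.7, -140. ,    0. ]), 0.62)]
```

View pics/w2.png

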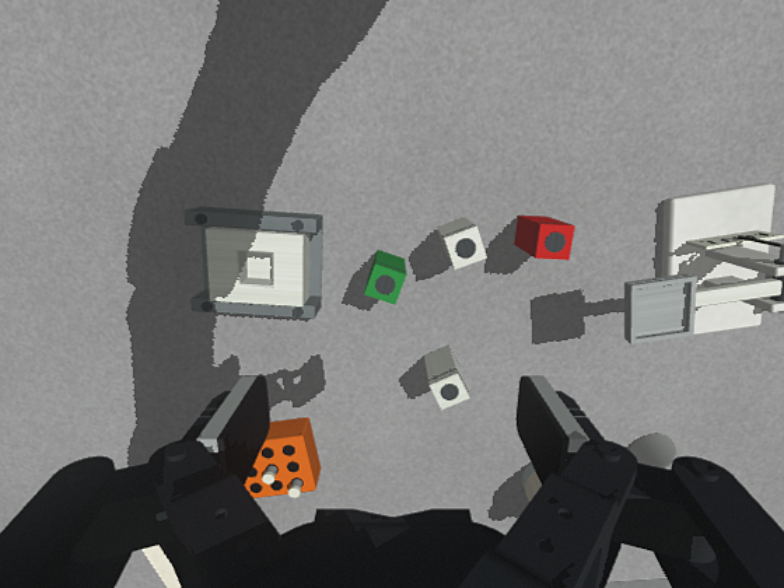

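```bash
python3 - <<'E'
from h import *
f=grab_frame("wrist"); im=cv2.cvtColor(f["color"],cv2.COLOR_RGB2BGR)
np.savez("w2.npz",**{k:f[k] for k in("color","view","cx","cy","vertical_fov")})
a=cv2.resize(im[150:300,120:345],None,fx=3.5,fy=3.5,interpolation=cv2.INTER_CUBIC)
cv2.imwrite("pics/w2c.png",a)
hsv=cv2.cvtColor(im,cv2.COLOR_BGR2HSV)
for nm,c in [("b2",(464,248)),("b1",(450,392)),("dock",(285,245))]:
    x,y=int(c[0]/1.4),int(c[1]/1.4); r=22 if nm!="dock" else 60
    g=cv2.GaussianBlur(im,(3,3),0).min(2)[y-r:y+r,x-r:x+r]
    m=(g>195).astype(np.uint8)
    n,l,st,ce=cv2.connectedComponentsWithStats(m); k=1+st[1:,4].argmax()
    cs,_=cv2.findContours((l==k).astype(np.uint8),cv2.RETR_EXTERNAL,cv2.CHAIN_APPROX_NONE)
    c=max(cs,key=cv2.contourArea); rect=cv2.minAreaRect(c); bp=cv2.boxPoints(rect)+[x-r,y-r]
    z=45 if nm=="dock" else 70
    W=np.array([atz(f,b,z)[:2] for b in bp]); e=np.roll(W,-1,0)-W
    print(nm,"c",W.mean(0).round(1),"sides",np.linalg.norm(e,axis=1).round(1),"ang",np.degrees(np.arctan2(e[:,1],e[:,0])).round(1)%90, bp.round(0).tolist())
E
```

```text
b2 c [ 467.5 -116.6] sides [28.5 29.  29.1 29.2] ang [14.  16.8 14.5 15.5] [[316.0, 170.0], [338.0, 162.0], [346.0, 184.0], [323.0, 192.0]]
b1 c [ 608.3 -137.5] sides [27.7 27.6 28.3 27.9] ang [22.1 19.3 22.6 18.3] [[306.0, 275.0], [324.0, 267.0], [332.0, 284.0], [313.0, 292.0]]
dock c [ 476.1 -307.6] sides [68.3 77.7 68.2 81.6] ang [74.7 81.5 78.  81.3] [[153.0, 214.0], [156.0, 164.0], [216.0, 168.0], [213.0, 218.0]]
```

View pics/w2c.png

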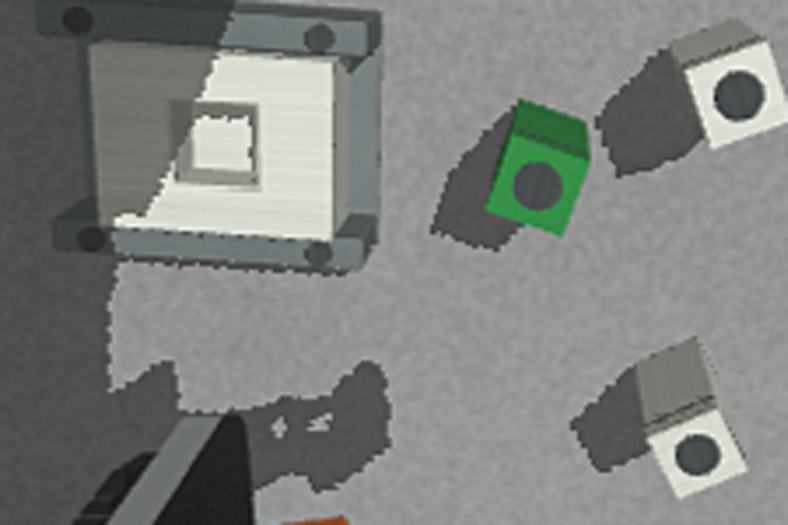

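```bash
python3 - <<'E'
from h import *
f=dict(np.load("w2.npz"))
def w(c,z): return atz(f,(120+c[0]/3.5,150+c[1]/3.5),z)[:2]
for nm,cs in [("insert",[(92,43),(335,60),(332,238),(96,221)]),("well",[(186,101),(260,103),(260,188),(180,183)])]:
    W=np.array([w(c,45) for c in cs]); e=np.roll(W,-1,0)-W
    print(nm,W.mean(0).round(1),np.linalg.norm(e,axis=1).round(1),np.degrees(np.arctan2(e[:,1],e[:,0])).round(1),W.round(1).tolist())
for nm,c,z in [("railTL",(78,19),40),("TR",(320,38),40),("BL",(91,237),40),("BR",(318,250),40)]: print(nm,w(c,z).round(1))
go([467.5,-117.5,70],15.2); go([608,-138.5,70],20.5)
E
```

```text
insert [ 474.9 -312.1] [89.7 69.9 91.7 69.4] [ 81.3  -9.2 -99.  169.2] [[433.8, -350.4], [447.3, -261.7], [516.3, -272.8], [502.0, -363.4]]
well [ 475.7 -309.3] [27.8 33.3 30.7 32.4] [ 83.8  -9.4 -98.4 165.3] [[458.1, -319.7], [461.1, -292.1], [493.9, -297.6], [489.5, -327.9]]
railTL [ 425.1 -355.9]
TR [ 439.4 -267.2]
BL [ 509.7 -369.1]
BR [ 522.4 -280.4]
at [ 468.5 -180.4  299.3] jaw 85.4 xdir [ 0.     0.001 -1.   ] q7 1.89 F [-0.61  0.2  -0.42] w 85.5 t 4.7
d_world [  -1.    62.9 -229.3] d_tool [229.3  62.5  -6.1] turn 70.2 rows 11
[np.float64(20.8), np.float64(5.7), np.float64(-0.6), np.float64(6.38)]
[np.float64(20.8), np.float64(5.6), np.float64(-1.2), np.float64(6.38)]
[np.float64(20.8), np.float64(5.4), np.float64(-1.8), np.float64(6.38)]
[np.float64(20.8), np.float64(5.2), np.float64(-2.4), np.float64(6.38)]
[np.float64(20.8), np.float64(4.9), np.float64(-2.9), np.float64(6.38)]
[np.float64(20.8), np.float64(4.5), np.float64(-3.5), np.float64(6.38)]
[np.float64(20.8), np.float64(4.1), np.float64(-4.0), np.float64(6.38)]
[np.float64(20.8), np.float64(3.7), np.float64(-4.4), np
[... 433 characters left out ...]
np.float64(5.3), np.float64(13.6), np.float64(6.49)]
[np.float64(22.9), np.float64(6.8), np.float64(12.9), np.float64(6.49)]
[np.float64(22.9), np.float64(8.2), np.float64(12.0), np.float64(6.49)]
[np.float64(22.9), np.float64(9.5), np.float64(11.0), np.float64(6.49)]
[np.float64(22.9), np.float64(10.7), np.float64(9.9), np.float64(6.49)]
[np.float64(22.9), np.float64(11.7), np.float64(8.6), np.float64(6.49)]
[np.float64(22.9), np.float64(12.6), np.float64(7.2), np.float64(6.49)]
[np.float64(22.9), np.float64(13.4), np.float64(5.8), np.float64(6.49)]
[np.float64(22.9), np.float64(13.9), np.float64(4.2), np.float64(6.49)]
[np.float64(22.9), np.float64(14.3), np.float64(2.6), np.float64(6.49)]
```

Both blocks measure about 28–29 mm per side, which fits. b1 is at (608,-138) with yaw 20.5°, b2 at (467.5,-117) with yaw 15°. The well is near (475.5,-310) with yaw about -9°. I start with b1, hovering first.

```bash
python3 -m crank '[0,18,5,14,6.5, 0,18,7,13,6.5, 0,18,8,12,6.5, 0,18,10,11,6.5, 0,18,11,10,6.5, 0,18,12,8,6.5, 0,18,13,7,6.5, 0,18,13,6,6.5]'
python3 -m crank '[0,18,14,4,6.5, 0,18,14,3,6.4, 0.1,0,0,0,0]'
python3 - <<'E'
from h import *
go([608,-138.3,32],20.5)
f=grab_frame("wrist"); save(f,"w3",1.2)
E
```

```text
time: 5.37
ee_pos: [581.4, -146.3, 154.4]
orientation: [0.621, 0.338, 0.621, -0.337]
wrist_force: [0.7, 0.6, 0.1]
gripper_width: 85.4
time: 5.62
ee_pos: [608.8, -136.1, 115.4]
orientation: [0.579, 0.403, 0.582, -0.404]
wrist_force: [-0.8, -0.0, 0.5]
gripper_width: 77.5
at [ 608.8 -136.1  115.4] jaw 20.3 xdir [-0.004  0.002 -1.   ] q7 0.91 F [-0.81 -0.02  0.53] w 77.5 t 5.62
d_world [ -0.8  -2.2 -83.4] d_tool [83.4 -1.2  2. ] turn -0.2 rows 3
[np.float64(27.8), np.float64(-0.4), np.float64(0.7), np.float64(-0.05)]
[np.float64(27.8), np.float64(-0.4), np.float64(0.7), np.float64(-0.05)]
[np.float64(27.8), np.float64(-0.4), np.float64(0.7), np.float64(-0.05)]
```

View pics/w3.png

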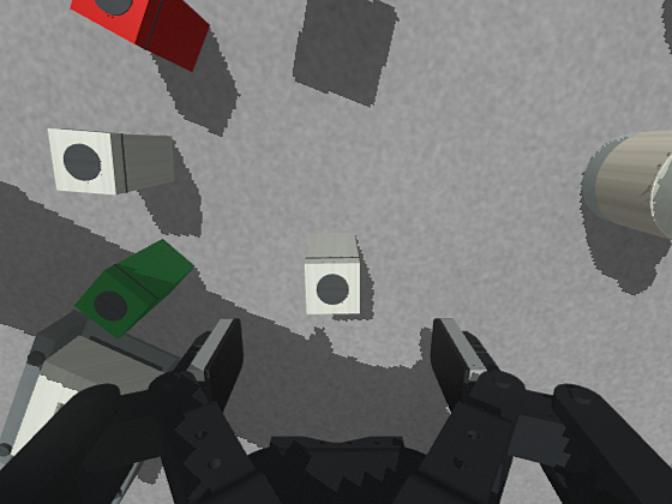

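```bash
python3 - <<'E'
from h import *
f=grab_frame("wrist")
g=f["color"].min(2)>200; m=np.zeros_like(g); m[200:270,245:310]=g[200:270,245:310]
ys,xs=np.nonzero(m); print(xs.min(),xs.max(),ys.min(),ys.max())
W=atz(f,((xs.min()+xs.max())/2+.5,(ys.min()+ys.max())/2+.5),70); print(W)
p,R,s=pose(); print(R.T@(W-p))
E
```

```text
256 301 217 258
[ 608.14817923 -137.64013349   70.        ]
[48.75819629  0.86500423 -1.26909396]
```

```bash
python3 -m crank '[0.3,25,0,0,0, 0.3,25,0,0,0, 0.3,20,0,0,0, 0.3,13,0,0,0, 0.3,0,0,0,0]'
python3 - <<'E'
from h import *
go([608,-137.8,32],20.5)
E
```

```text
time: 6.13
ee_pos: [606.6, -139.8, 35.1]
orientation: [0.58, 0.403, 0.582, -0.404]
wrist_force: [1.0, 0.3, -0.4]
gripper_width: 60.1
at [ 606.6 -139.8   35.1] jaw 20.4 xdir [-0.003  0.001 -1.   ] q7 0.97 F [ 0.99  0.32 -0.36] w 60.1 t 6.13
d_world [ 1.4  2.  -3.1] d_tool [ 3.1  2.  -1.3] turn -0.1 rows 1
[np.float64(3.1), np.float64(2.0), np.float64(-1.3), np.float64(-0.11)]
```

Good. Closing now, with the force baseline averaged before the lift.

```bash
python3 -m crank '[0.8,3,1.5,-1,0, 1,0,0,0,0, 1,0,0,0,0, 1,0,0,0,0, 1,0,0,0,0]'
python3 -m crank '[1,-20,0,0,0, 1,-25,0,0,0, 1,-25,0,0,0, 1,-25,0,0,0, 1,-10,0,0,0, 1,0,0,0,0, 1,0,0,0,0]'
python3 - <<'E'
from h import *
f=grab_frame("wrist"); save(f,"w4",1.2)
go([513,256,240],86)
E
```

```text
time: 6.55
ee_pos: [610.3, -138.8, 34.8]
orientation: [0.581, 0.404, 0.58, -0.404]
wrist_force: [-2.1, 0.3, 7.1]
gripper_width: 29.0
time: 7.13
ee_pos: [609.2, -138.1, 137.9]
orientation: [0.58, 0.404, 0.581, -0.404]
wrist_force: [-0.6, 0.2, -2.4]
gripper_width: 29.3
at [ 608.6 -137.9  137. ] jaw 20.4 xdir [-0.002  0.001 -1.   ] q7 0.9 F [-0.32 -0.42 -2.08] w 29.5 t 7.18
d_world [-95.6 393.9 103. ] d_tool [-102.6   47.2 -402.7] turn -65.6 rows 12
[np.float64(-8.5), np.float64(3.9), np.float64(-33.6), np.float64(-5.47)]
[np.float64(-8.5), np.float64(7.1), np.float64(-33.0), np.float64(-5.47)]
[np.float64(-8.5), np.float64(10.2), np.float64(-32.2), np.float64(-5.47)]
[np.float64(-8.5), np.float64(13.3), np.float64(-31.1), np.float64(-5.47)]
[np.float64(-8.5), np.float64(16.2), np.float64(-29.7), np.float64(-5.47)]
[np.float64(-8.5), np.float64(18.9), np.float64(-28.0), np.float64(-5.47)]
[np.float64(-8.5), np.float64(21.5), np.float64(-26.1), np.float64(-5.47)]
[np.float64(-8.5), np.float64(23.9), np.float64(-23.9), np.float64(-5.47)]
[np.float64(-8.5), np.float64(26.1), np.float64(-21.5), np.float64(-5.47)]
[np.float64(-8.5), np.float64(28.0), np.float64(-18.9), np.float64(-5.47)]
[np.float64(-8.5), np.float64(29.7), np.float64(-16.2), np.float64(-5.47)]
[np.float64(-8.5), np.float64(31.1), np.float64(-13.3), np.float64(-5.47)]
```

View pics/w4.png

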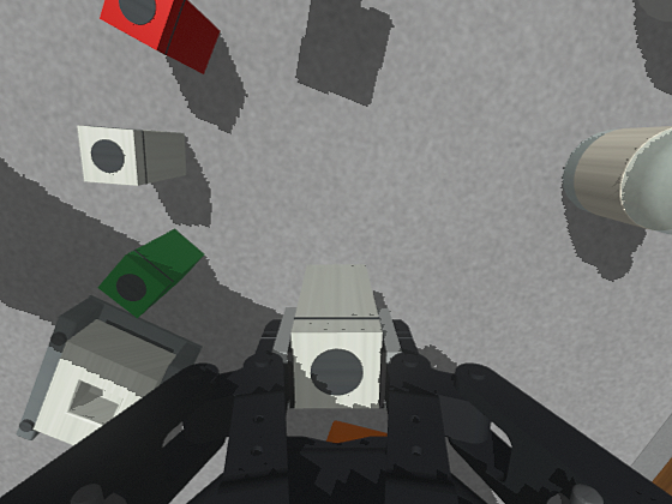

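b1 is held squarely and reads about 2 N, so it is probably the heavy one. I plan to put it in the right pan, and refine that pan's centre from the saved picture first.

```bash
python3 - <<'E'
from h import *
f=dict(np.load("w2.npz")); im=cv2.cvtColor(f["color"],cv2.COLOR_RGB2BGR)
cv2.imwrite("pics/panR.png",cv2.resize(im[185:255,430:510],None,fx=8,fy=8,interpolation=cv2.INTER_CUBIC))
E
```

```text
(no output)
```

View pics/panR.png

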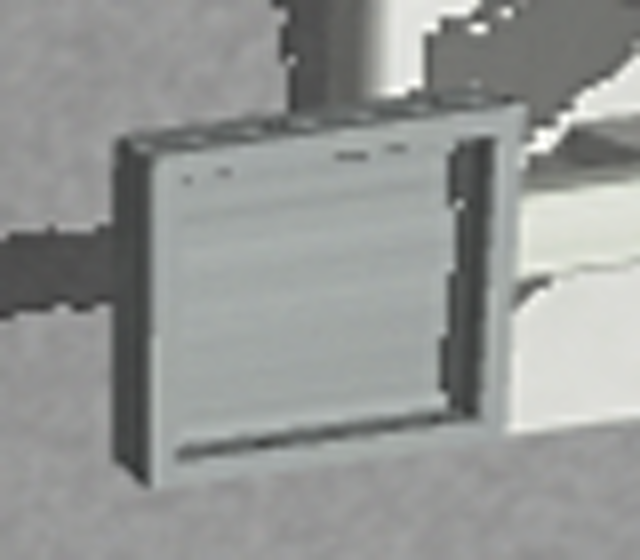

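```bash
python3 - <<'E'
from h import *
f=dict(np.load("w2.npz"))
W=np.array([atz(f,(430+a/8,185+b/8),107)[:2] for a,b in [(155,158),(525,108),(510,432),(155,485)]]); e=np.roll(W,-1,0)-W
print(W.mean(0),np.linalg.norm(e,axis=1),np.degrees(np.arctan2(e[:,1],e[:,0])))
f=grab_frame("wrist")
# held block top centre in tool frame
p,R,s=pose()
for c in [(337,372),(289,331),(384,331)]:
    o,d=ray(f,(c[0]/1.2,c[1]/1.2)); o2=R.T@(o-p); d2=R.T@d
    k=(-36-o2[0])/d2[0]; print(c,(o2+k*d2).round(1))
print(s["wrist_force"])
go([527.5,37.5,170],86)
E
```

```text
[526.72371085  39.63383213] [51.80068927 50.09133046 51.80544308 51.22159887] [  93.5222023     4.77834502  -85.22753084 -175.24089707]
(337, 372) [-36.    1.6  -1.4]
(289, 331) [-36.  -14.2 -17.1]
(384, 331) [-36.   17.1 -17.1]
[ 0.12849231 -0.39380998 -2.58839669]
at [ 608.3 -137.9  136.6] jaw 20.4 xdir [-0.003  0.001 -1.   ] q7 0.9 F [ 0.13 -0.39 -2.59] w 29.0 t 7.23
d_world [-80.8 175.4  33.4] d_tool [ -33.1  -14.8 -192.6] turn -65.6 rows 10
[np.float64(-3.3), np.float64(-1.5), np.float64(-19.3), np.float64(-6.56)]
[np.float64(-3.3), np.float64(0.7), np.float64(-19.3), np.float64(-6.56)]
[np.float64(-3.3), np.float64(2.9), np.float64(-19.1), np.float64(-6.56)]
[np.float64(-3.3), np.float64(5.1), np.float64(-18.6), np.float64(-6.56)]
[np.float64(-3.3), np.float64(7.2), np.float64(-17.9), np.float64(-6.56)]
[np.float64(-3.3), np.float64(9.2), np.float64(-17.0), np.float64(-6.56)]
[np.float64(-3.3), np.float64(11.1), np.float64(-15.8), np.float64(-6.56)]
[np.float64(-3.3), np.float64(12.8), np.float64(-14.5), np.float64(-6.56)]
[np.float64(-3.3), np.float64(14.4), np.float64(-12.9), np.float64(-6.56)]
[np.float64(-3.3), np.float64(15.8), np.float64(-11.2), np.float64(-6.56)]
```

```bash
python3 -m crank '[1,-4,-1,-18,-6.7, 1,-4,1,-18,-6.7, 1,-4,3,-18,-6.7, 1,-4,5,-17,-6.7, 1,-4,7,-17,-6.7, 1,-4,9,-16,-6.7, 1,-4,10,-15,-6.7, 1,-4,12,-14,-6.7]'
python3 - <<'E'
from h import *
go([528.4,38.5,170],94)
E
```

```text
time: 7.9
ee_pos: [547.0, -5.9, 168.9]
orientation: [0.7, 0.096, 0.701, -0.097]
wrist_force: [-0.7, -1.0, -1.3]
gripper_width: 29.5
at [547.   -5.9 168.9] jaw 74.3 xdir [-0.003 -0.    -1.   ] q7 1.45 F [-0.71 -1.   -1.29] w 29.5 t 7.9
d_world [-18.6  44.4   1.1] d_tool [ -1.   37.7 -30. ] turn -19.7 rows 3
[np.float64(-0.3), np.float64(12.6), np.float64(-10.0), np.float64(-6.58)]
[np.float64(-0.3), np.float64(13.6), np.float64(-8.5), np.float64(-6.58)]
[np.float64(-0.3), np.float64(14.5), np.float64(-6.9), np.float64(-6.58)]
```

```bash
python3 -m crank '[1,0,12.5,-10,-6.6, 1,0,13,-8,-6.6, 1,0,13,-6,-6.6, 1,0,0,0,0, 1,0,0,0,0]'
python3 - <<'E'
from h import *
go([528.4,38.5,137],94)
for i in range(1): f=grab_frame("wrist"); save(f,"w5",1.2)
f=grab_frame("side"); save(f,"s5",1.4)
go([528.4,38.5,137],94)
E
```

```text
time: 8.32
ee_pos: [530.4, 35.9, 169.2]
orientation: [0.706, -0.023, 0.707, 0.023]
wrist_force: [0.5, -0.7, -2.3]
gripper_width: 29.3
at [530.4  35.9 169.2] jaw 93.7 xdir [-0.002 -0.    -1.   ] q7 1.65 F [ 0.48 -0.73 -2.33] w 29.3 t 8.32
d_world [ -2.    2.6 -32.2] d_tool [32.2  2.7 -1.8] turn -0.3 rows 1
[np.float64(32.2), np.float64(2.7), np.float64(-1.8), np.float64(-0.32)]
at [531.1  34.4 169.6] jaw 93.5 xdir [-0.001 -0.001 -1.   ] q7 1.65 F [ 0.69 -0.14 -2.55] w 29.2 t 8.42
d_world [ -2.7   4.1 -32.6] d_tool [32.6  4.3 -2.4] turn -0.5 rows 1
[np.float64(32.6), np.float64(4.3), np.float64(-2.4), np.float64(-0.47)]
```

View pics/w5.png

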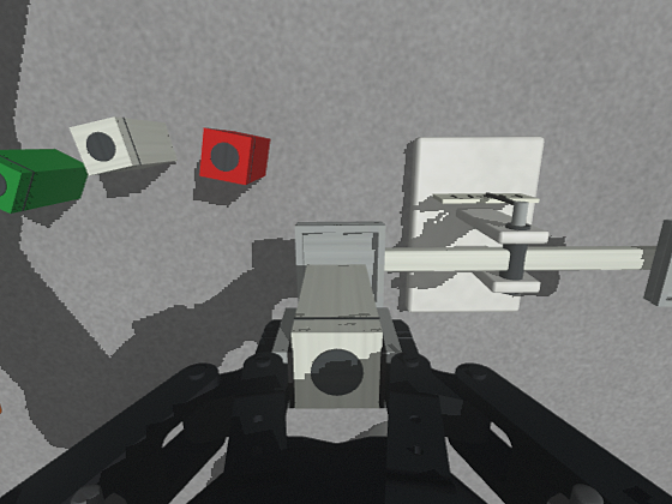

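View pics/s5.png

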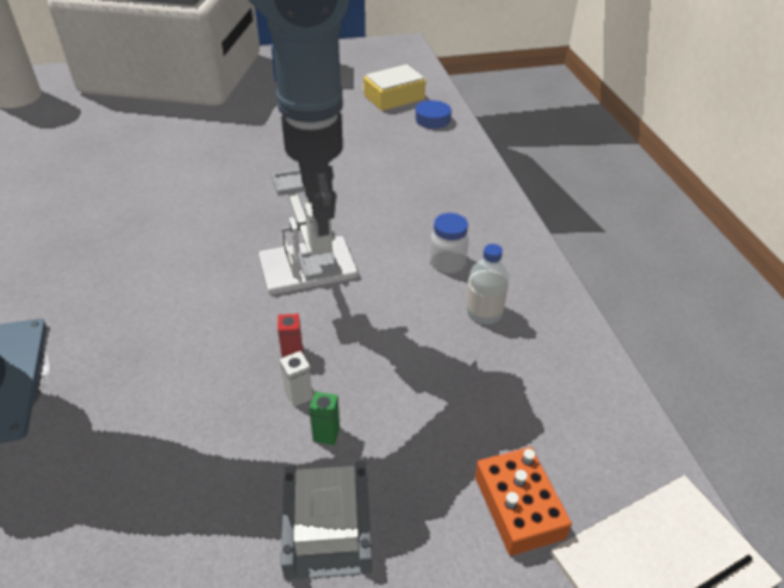

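```bash
python3 - <<'E'
from h import *
f=grab_frame("wrist"); p,R,s=pose()
for c in [(296,227),(384,227)]:
    W=atz(f,(c[0]/1.2,c[1]/1.2),107); print(W.round(1),(R.T@(W-p)).round(1))
print(s["wrist_force"])
E
```

```text
[503.9  10.  107. ] [ 62.9 -22.5 -28.8]
[500.8  60.4 107. ] [ 62.8  28.1 -28.7]
[-0.71482695  0.00390683 -2.80168459]
```

```bash
python3 -m crank '[1,12,2,-1.5,0, 1,10,0,0,0, 1,6,0,0,0, 1,4,0,0,0, 1,4,0,0,0, 1,0,0,0,0]'
python3 -c "
from h import *
go([528.4,38.5,128],94)"
```

```text
time: 8.97
ee_pos: [529.3, 37.1, 133.6]
orientation: [0.706, -0.023, 0.707, 0.023]
wrist_force: [0.9, -0.2, -1.5]
gripper_width: 29.4
at [529.3  37.1 133.6] jaw 93.7 xdir [-0.001 -0.    -1.   ] q7 1.67 F [ 0.94 -0.18 -1.46] w 29.4 t 8.97
d_world [-0.9  1.4 -5.6] d_tool [ 5.6  1.4 -0.8] turn -0.3 rows 1
[np.float64(5.6), np.float64(1.4), np.float64(-0.8), np.float64(-0.3)]
```

```bash
python3 -m crank '[1,4,0,0,0, 1,4,0,0,0, 1,0,0,0,0]'
python3 - <<'E'
from h import *
f=grab_frame("side"); im=cv2.cvtColor(f["color"],cv2.COLOR_RGB2BGR)
cv2.imwrite("pics/s6.png",cv2.resize(im[100:230,160:290],None,fx=4.5,fy=4.5,interpolation=cv2.INTER_CUBIC))
f=grab_frame("wrist"); save(f,"w6",1.2)
go([528.4,38.5,128],94)
E
```

```text
time: 9.22
ee_pos: [529.6, 37.3, 125.9]
orientation: [0.707, -0.023, 0.707, 0.023]
wrist_force: [0.4, -0.4, -0.5]
gripper_width: 29.1
at [529.7  37.3 126.4] jaw 93.7 xdir [ 0. -0. -1.] q7 1.68 F [ 0.04 -0.28 -0.7 ] w 29.3 t 9.32
d_world [-1.3  1.2  1.6] d_tool [-1.6  1.3 -1.2] turn -0.3 rows 1
[np.float64(-1.6), np.float64(1.3), np.float64(-1.2), np.float64(-0.28)]
```

View pics/s6.png

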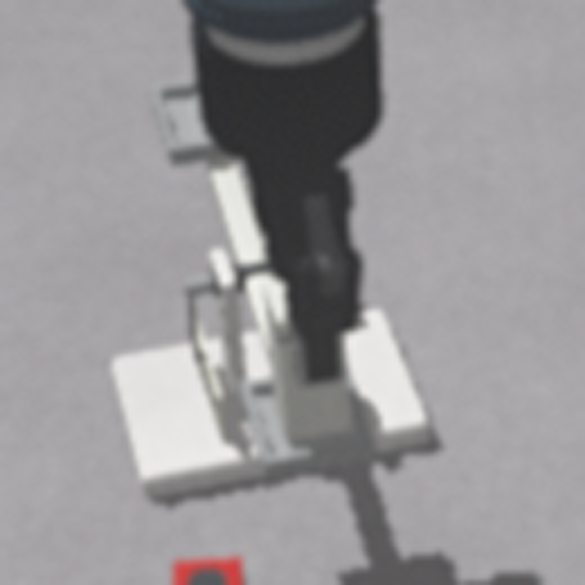

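View pics/w6.png

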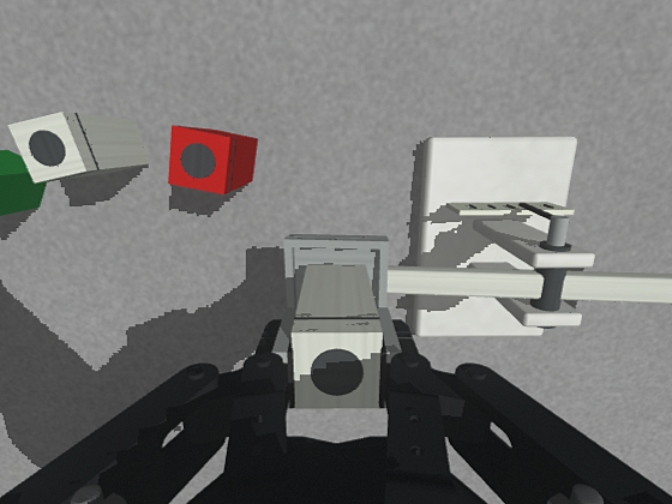

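The block is centred in the right pan and the pan is carrying most of its weight. I release it slowly.

```bash
python3 -m crank '[0.63,0,0,0,0, 0.62,0,0,0,0, 0.61,0,0,0,0, 0.6,0,0,0,0, 0.58,0,0,0,0, 0.56,0,0,0,0, 0.54,0,0,0,0, 0.5,0,0,0,0]'
python3 - <<'E'
from h import *
f=grab_frame("wrist"); save(f,"w7",1.2)
E
```

```text
time: 9.98
ee_pos: [529.6, 37.4, 126.3]
orientation: [0.707, -0.023, 0.707, 0.023]
wrist_force: [0.7, -0.2, 0.1]
gripper_width: 43.0
```

View pics/w7.png

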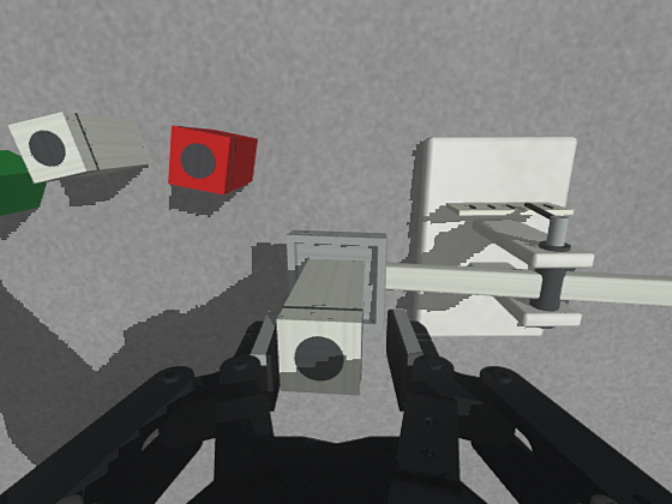

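The pan has dropped and the block tilts with it, nearly touching the outer finger. I keep opening.

```bash
python3 -m crank '[0.46,0,0,0,0, 0.42,0,0,0,0, 0.36,0,0,0,0, 0.3,0,0,0,0, 0.2,0,0,0,0, 0.1,0,0,0,0, 0,0,0,0,0, 0,0,0,0,0]'
python3 - <<'E'
from h import *
f=grab_frame("wrist"); save(f,"w8",1.2)
go([529,38,230],94)
E
```

```text
time: 10.7
ee_pos: [529.6, 37.4, 126.3]
orientation: [0.707, -0.023, 0.707, 0.023]
wrist_force: [-0.8, -0.2, 0.4]
gripper_width: 85.5
at [529.6  37.4 126.3] jaw 93.7 xdir [ 0.  0. -1.] q7 1.68 F [-0.11 -0.71  0.03] w 85.1 t 10.75
d_world [ -0.6   0.6 103.7] d_tool [-103.7    0.6   -0.6] turn -0.3 rows 3
[np.float64(-34.6), np.float64(0.2), np.float64(-0.2), np.float64(-0.09)]
[np.float64(-34.6), np.float64(0.2), np.float64(-0.2), np.float64(-0.09)]
[np.float64(-34.6), np.float64(0.2), np.float64(-0.2), np.float64(-0.09)]
```

View pics/w8.png

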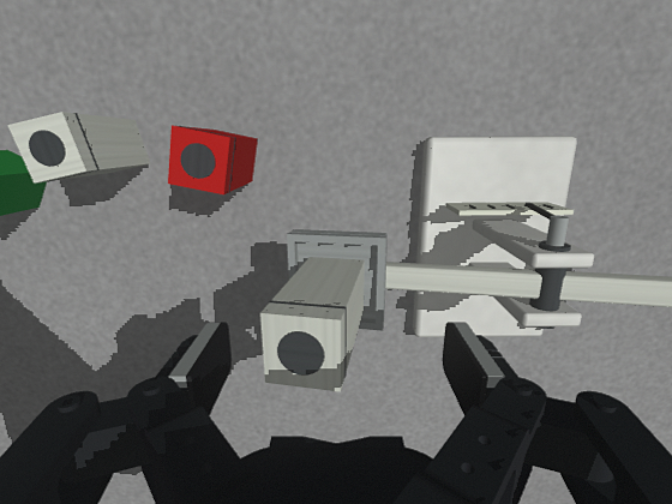

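The heavy-reading block stands free in the right pan. Now up, then over to b2.

```bash
python3 -m crank '[0,-12,0,0,0, 0,-25,0,0,0, 0,-30,0,0,0]'
python3 -c "
from h import *
go([467.5,-117,130],15.2)"
```

```text
time: 11.0
ee_pos: [528.2, 37.2, 192.7]
orientation: [0.705, -0.023, 0.708, 0.023]
wrist_force: [0.8, -1.3, -0.7]
gripper_width: 85.4
at [528.2  37.2 192.7] jaw 93.7 xdir [-0.004 -0.001 -1.   ] q7 1.64 F [ 0.82 -1.28 -0.66] w 85.4 t 11.0
d_world [ -60.7 -154.2  -62.7] d_tool [  63.1 -149.9  -70.3] turn 78.5 rows 12
[np.float64(5.3), np.float64(-12.5), np.float64(-5.9), np.float64(6.54)]
[np.float64(5.3), np.float64(-13.1), np.float64(-4.4), np.float64(6.54)]
[np.float64(5.3), np.float64(-13.5), np.float64(-2.9), np.float64(6.54)]
[np.float64(5.3), np.float64(-13.7), np.float64(-1.3), np.float64(6.54)]
[np.float64(5.3), np.float64(-13.8), np.float64(0.3), np.float64(6.54)]
[np.float64(5.3), np.float64(-13.7), np.float64(1.8), np.float64(6.54)]
[np.float64(5.3), np.float64(-13.4), np.float64(3.4), np.float64(6.54)]
[np.float64(5.3), np.float64(-12.9), np.float64(4.9), np.float64(6.54)]
[np.float64(5.3), np.float64(-12.3), np.float64(6.3), np.float64(6.54)]
[np.float64(5.3), np.float64(-11.5), np.float64(7.7), np.float64(6.54)]
[np.float64(5.3), np.float64(-10.5), np.float64(8.9), np.float64(6.54)]
[np.float64(5.3), np.float64(-9.4), np.float64(10.1), np.float64(6.54)]
```

```bash
python3 -m crank '[0,0,-12.5,-6,6.55, 0,0,-13,-4.5,6.55, 0,2,-13.5,-3,6.55, 0,5,-13.5,-1.5,6.55, 0,6,-14,0,6.55, 0,6,-13.5,2,6.55, 0,7,-13.5,3.5,6.55, 0,7,-13,5,6.55]'
python3 -m crank '[0,7,-12,6.5,6.55, 0,7,-11.5,7.5,6.55, 0,8,-10.5,9,6.55, 0,8,-9.5,10,6.55, 0,0,0,0,0, 0.1,0,0,0,0]'
python3 - <<'E'
from h import *
f=grab_frame("wrist"); save(f,"w9",1.2)
go([467.5,-117,32],15.2)
E
```

```text
time: 11.67
ee_pos: [488.7, -65.9, 160.2]
orientation: [0.644, 0.293, 0.643, -0.293]
wrist_force: [0.3, -1.3, -0.0]
gripper_width: 85.4
time: 12.17
ee_pos: [468.5, -116.8, 130.2]
orientation: [0.562, 0.429, 0.562, -0.43]
wrist_force: [0.4, 0.4, 0.1]
gripper_width: 77.1
at [ 469.2 -116.1  130.5] jaw 15.3 xdir [ 0.  0. -1.] q7 0.84 F [ 0.26  0.94 -0.11] w 76.8 t 12.22
d_world [ -1.7  -0.9 -98.5] d_tool [98.5 -1.9  0.4] turn 0.1 rows 3
[np.float64(32.8), np.float64(-0.6), np.float64(0.1), np.float64(0.04)]
[np.float64(32.8), np.float64(-0.6), np.float64(0.1), np.float64(0.04)]
[np.float64(32.8), np.float64(-0.6), np.float64(0.1), np.float64(0.04)]
```

View pics/w9.png

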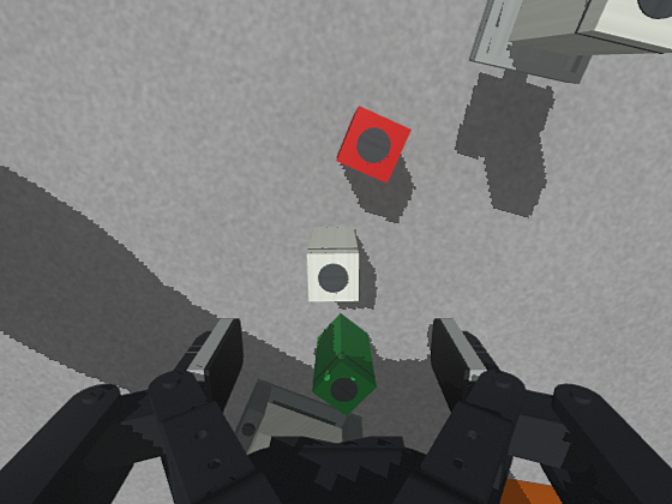

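```bash
python3 - <<'E'
from h import *
f=grab_frame("wrist"); p,R,s=pose()
W=atz(f,(333/1.2,276/1.2),70); print(W.round(1),(R.T@(W-p)).round(1))
E
python3 -m crank '[0.3,25,-0.5,0,0, 0.3,25,0,0,0, 0.3,25,0,0,0, 0.3,18,0,0,0, 0.3,3,0,0,0, 0.3,0,0,0,0]'
python3 -c "
from h import *
go([467.5,-117,33],15.2)"
```

```text
[ 468.1 -115.6   70. ] [60.6 -1.3 -0.5]
time: 12.77
ee_pos: [468.3, -115.9, 34.0]
orientation: [0.561, 0.429, 0.562, -0.429]
wrist_force: [0.8, 0.5, 0.4]
gripper_width: 59.9
at [ 468.3 -115.9   34. ] jaw 15.3 xdir [-0.001  0.001 -1.   ] q7 0.97 F [0.76 0.48 0.38] w 59.9 t 12.77
d_world [-0.8 -1.1 -1. ] d_tool [ 1.  -1.1  0.8] turn 0.1 rows 1
[np.float64(1.0), np.float64(-1.1), np.float64(0.8), np.float64(0.05)]
```

```bash
python3 -m crank '[0.8,0,-0.5,0,0, 1,0,0,0,0, 1,0,0,0,0, 1,0,0,0,0, 1,0,0,0,0]'
python3 -m crank '[1,-15,0,0,0, 1,-25,0,0,0, 1,-30,0,0,0, 1,-30,0,0,0, 1,-30,0,0,0, 1,-30,0,0,0, 1,0,0,0,0, 1,0,0,0,0]'
python3 - <<'E'
from h import *
go([512.5,256,225],94)
f=grab_frame("wrist"); save(f,"w10",1.2)
E
```

```text
time: 13.18
ee_pos: [468.9, -116.8, 35.6]
orientation: [0.562, 0.43, 0.561, -0.429]
wrist_force: [-1.1, 0.2, 9.1]
gripper_width: 29.6
time: 13.85
ee_pos: [469.1, -116.6, 196.0]
orientation: [0.563, 0.431, 0.561, -0.428]
wrist_force: [-0.8, 0.6, -1.1]
gripper_width: 28.8
at [ 469.1 -116.6  196. ] jaw 15.2 xdir [ 0.004  0.001 -1.   ] q7 0.75 F [-0.79  0.57 -1.07] w 28.8 t 13.85
d_world [ 43.4 372.6  29. ] d_tool [ -28.6  139.6 -348.3] turn -78.8 rows 12
[np.float64(-2.4), np.float64(11.6), np.float64(-29.0), np.float64(-6.57)]
[np.float64(-2.4), np.float64(14.9), np.float64(-27.5), np.float64(-6.57)]
[np.float64(-2.4), np.float64(17.9), np.float64(-25.6), np.float64(-6.57)]
[np.float64(-2.4), np.float64(20.7), np.float64(-23.4), np.float64(-6.57)]
[np.float64(-2.4), np.float64(23.3), np.float64(-20.9), np.float64(-6.57)]
[np.float64(-2.4), np.float64(25.5), np.float64(-18.1), np.float64(-6.57)]
[np.float64(-2.4), np.float64(27.4), np.float64(-15.0), np.float64(-6.57)]
[np.float64(-2.4), np.float64(29.0), np.float64(-11.8), np.float64(-6.57)]
[np.float64(-2.4), np.float64(30.1), np.float64(-8.4), np.float64(-6.57)]
[np.float64(-2.4), np.float64(30.9), np.float64(-4.9), np.float64(-6.57)]
[np.float64(-2.4), np.float64(31.2), np.float64(-1.3), np.float64(-6.57)]
[np.float64(-2.4), np.float64(31.2), np.float64(2.2), np.float64(-6.57)]
```

View pics/w10.png

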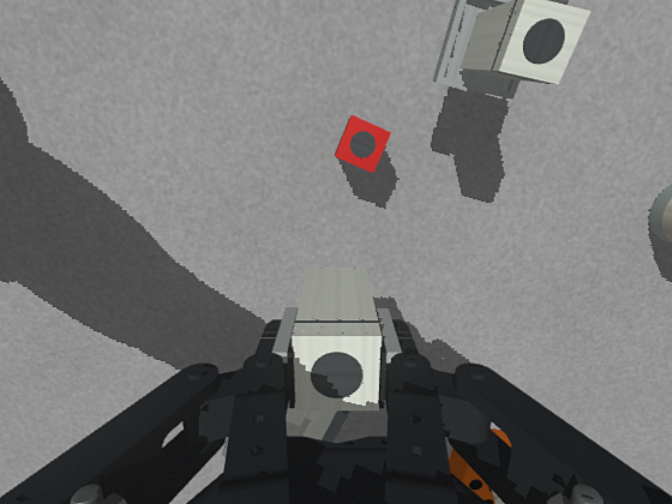

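b2 reads about 1 N, so it is the light one. Carrying it high past the loaded pan to the left pan.

```bash
python3 -m crank '[1,-15,11.5,-29,-6.55, 1,-15,15,-27,-6.55, 1,-10,18,-25,-6.55, 1,-5,20,-23,-6.55, 1,0,23,-21,-6.55, 1,0,25,-18,-6.55, 1,0,27,-15,-6.55, 1,0,29,-12,-6.55]'
python3 -m crank '[1,0,29,-8,-6.55, 1,0,29,-5,-6.55, 1,0,28,-1,-6.55, 1,5,25,2,-6.55, 1,5,0,0,0, 1,0,0,0,0]'
python3 - <<'E'
from h import *
go([512.5,256,225],94)
f=grab_frame("wrist"); save(f,"w11",1.2)
f=grab_frame("side"); im=cv2.cvtColor(f["color"],cv2.COLOR_RGB2BGR)
cv2.imwrite("pics/s11.png",cv2.resize(im[70:230,150:290],None,fx=4,fy=4,interpolation=cv2.INTER_CUBIC))
E
```

```text
time: 14.57
ee_pos: [495.4, 130.4, 237.8]
orientation: [0.693, 0.135, 0.695, -0.136]
wrist_force: [0.7, -0.8, -1.3]
gripper_width: 29.3
time: 15.07
ee_pos: [508.4, 241.6, 226.5]
orientation: [0.705, -0.024, 0.708, 0.023]
wrist_force: [-0.8, -0.3, -0.9]
gripper_width: 29.5
at [508.4 241.6 226.5] jaw 93.9 xdir [-0.004 -0.002 -1.   ] q7 1.27 F [-0.83 -0.28 -0.95] w 29.5 t 15.07
d_world [ 4.1 14.4 -1.5] d_tool [ 1.4 14.1  5.1] turn -0.1 rows 1
[np.float64(1.4), np.float64(14.1), np.float64(5.1), np.float64(-0.14)]
```

View pics/w11.png

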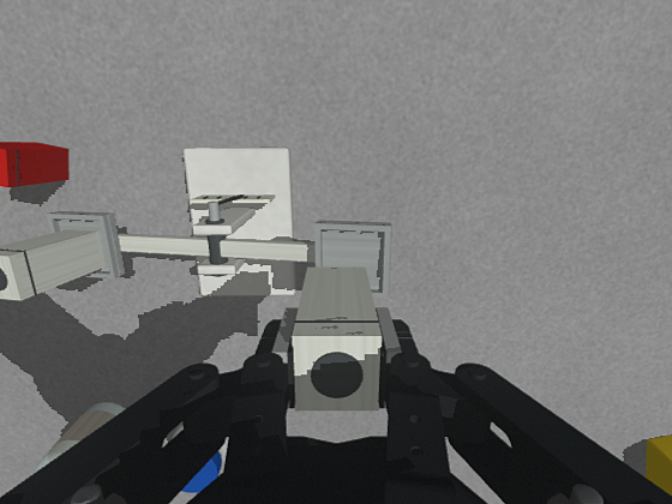

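View pics/s11.png

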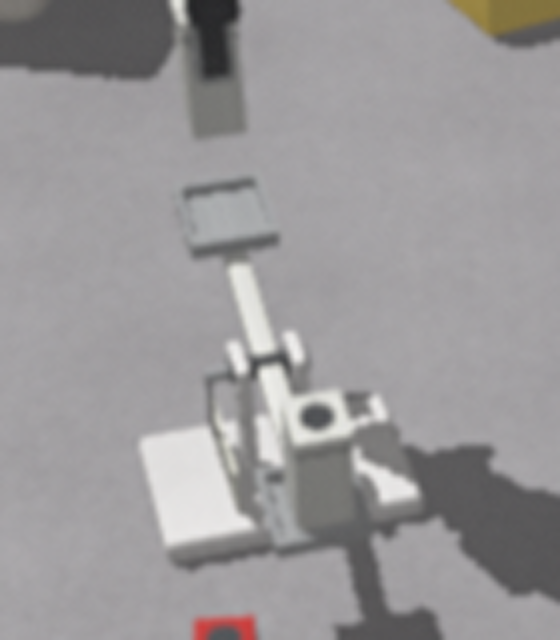

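```bash
python3 - <<'E'
from h import *
f=grab_frame("wrist"); p,R,s=pose()
for c,z in [((316,226),122.5),((390,227),132)]:
    W=atz(f,(c[0]/1.2,c[1]/1.2),z); print(W.round(1),(R.T@(W-p)).round(1))
for c in [(337,374)]:
    o,d=ray(f,(c[0]/1.2,c[1]/1.2)); o2=R.T@(o-p); d2=R.T@d
    k=(-36-o2[0])/d2[0]; print(c,(o2+k*d2).round(1))
print(p)
E
```

```text
[490.6 224.3 122.5] [106.1 -13.4 -20.1]
[486. 274. 132.] [ 96.5  36.5 -21.5]
(337, 374) [-36.    0.9  -0.6]
[509.95104912 239.09472987 228.55594413]
```

```bash
python3 -m crank '[1,15,7,3,0, 1,20,5,2.5,0, 1,18,0,0,0, 1,8,0,0,0, 1,0,0,0,0, 1,0,0,0,0]'
python3 - <<'E'
from h import *
go([515,251,161],94)
f=grab_frame("wrist"); save(f,"w12",1.2)
E
```

```text
time: 15.72
ee_pos: [515.2, 252.2, 168.7]
orientation: [0.707, -0.023, 0.707, 0.022]
wrist_force: [0.8, 0.5, -0.3]
gripper_width: 29.2
at [515.2 252.2 168.7] jaw 93.6 xdir [-0. -0. -1.] q7 1.28 F [ 0.82  0.48 -0.28] w 29.2 t 15.72
d_world [-0.2 -1.2 -7.7] d_tool [ 7.7 -1.2 -0.2] turn -0.4 rows 1
[np.float64(7.7), np.float64(-1.2), np.float64(-0.2), np.float64(-0.36)]
```

View pics/w12.png

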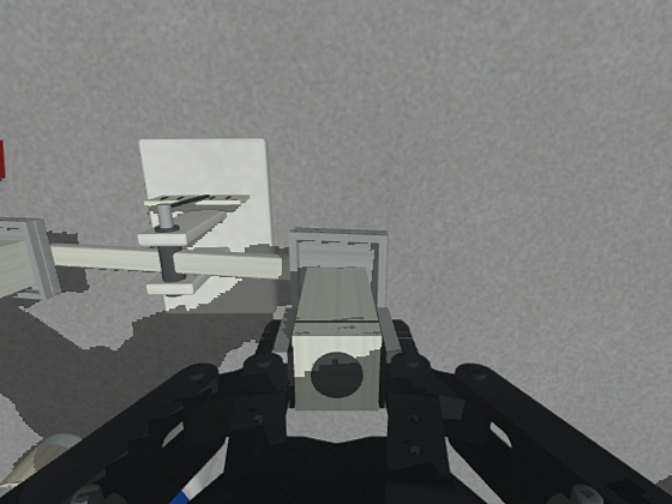

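Aligned: lip 290–387, block 297–378. I lower in small steps.

```bash
python3 -m crank '[1,4,0,0,0, 1,3,0,0,0, 1,0,0,0,0, 1,0,0,0,0]'; python3 -m crank '[1,3,0,0,0, 1,2,0,0,0, 1,0,0,0,0, 1,0,0,0,0]'
python3 - <<'E'
from h import *
f=grab_frame("wrist"); save(f,"w13",1.2)
print(sense()["wrist_force"],sense()["ee_pos"])
f=grab_frame("side"); im=cv2.cvtColor(f["color"],cv2.COLOR_RGB2BGR)
print(sense()["wrist_force"],sense()["ee_pos"])
cv2.imwrite("pics/s13.png",cv2.resize(im[70:230,150:290],None,fx=4,fy=4,interpolation=cv2.INTER_CUBIC))
E
```

```text
time: 16.1
ee_pos: [514.9, 253.2, 161.4]
orientation: [0.707, -0.023, 0.707, 0.023]
wrist_force: [0.9, 0.2, 0.8]
gripper_width: 29.7
time: 16.43
ee_pos: [514.9, 253.2, 156.2]
orientation: [0.707, -0.023, 0.707, 0.023]
wrist_force: [-0.6, 0.5, -0.4]
gripper_width: 29.5
[-0.78659467 -0.10009041  0.02959514] [514.85292125 253.17641581 156.25022423]
[-0.26163092 -0.37089411 -0.15141886] [514.85927808 253.12683116 156.28512027]
```

View pics/w13.png

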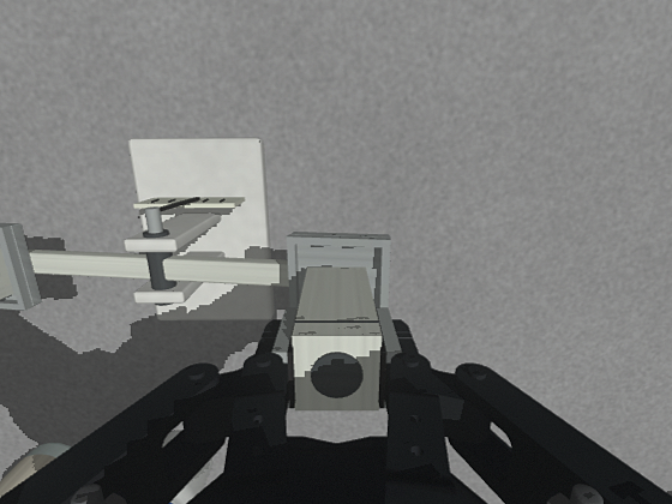

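View pics/s13.png

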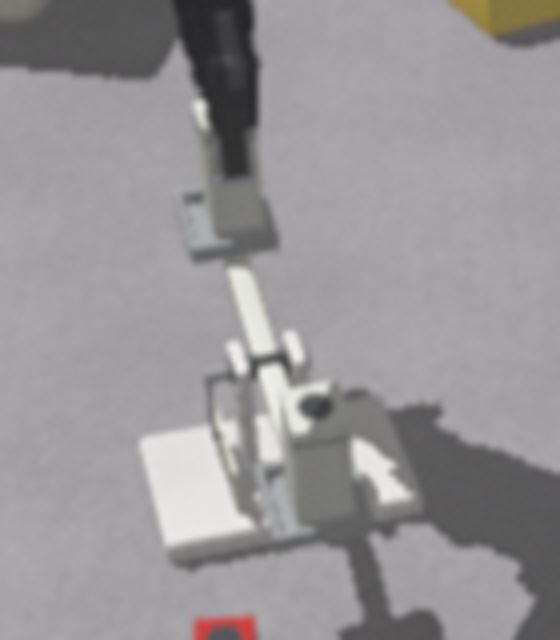

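The weight is off the wrist, with z force near 0. Slow release.

```bash
python3 -m crank '[0.63,0,0,0,0, 0.62,0,0,0,0, 0.61,0,0,0,0, 0.6,0,0,0,0, 0.58,0,0,0,0, 0.56,0,0,0,0, 0.54,0,0,0,0, 0.5,0,0,0,0]'
python3 -m crank '[0.46,0,0,0,0, 0.42,0,0,0,0, 0.36,0,0,0,0, 0.3,0,0,0,0, 0.2,0,0,0,0, 0.1,0,0,0,0, 0,0,0,0,0, 0,0,0,0,0]'
python3 - <<'E'
from h import *
f=grab_frame("wrist"); save(f,"w14",1.2)
E
```

```text
time: 17.2
ee_pos: [515.0, 253.2, 156.3]
orientation: [0.707, -0.023, 0.707, 0.023]
wrist_force: [0.2, 0.1, -0.3]
gripper_width: 42.9
time: 17.87
ee_pos: [514.9, 253.2, 156.3]
orientation: [0.707, -0.023, 0.707, 0.023]
wrist_force: [-0.1, 0.2, -0.3]
gripper_width: 85.6
```

View pics/w14.png

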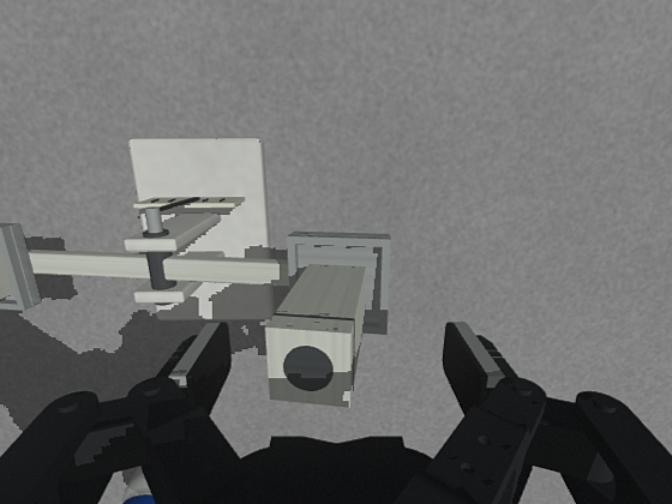

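Both blocks stand free. I rise and move over the right pan, giving the balance time to settle.

```bash
python3 -m crank '[0,-12,0,0,0, 0,-25,0,0,0, 0,-30,0,0,0, 0,-15,0,0,0, 0,0,0,0,0, 0,0,0,0,0]'
python3 - <<'E'
from h import *
f=grab_frame("side"); im=cv2.cvtColor(f["color"],cv2.COLOR_RGB2BGR)
cv2.imwrite("pics/s15.png",cv2.resize(im[70:230,150:290],None,fx=4,fy=4,interpolation=cv2.INTER_CUBIC))
f=grab_frame("wrist"); save(f,"w15",1.2)
go([525,38,235],94)
E
```

```text
time: 18.42
ee_pos: [515.5, 253.5, 239.8]
orientation: [0.708, -0.022, 0.706, 0.024]
wrist_force: [0.3, -0.4, -0.8]
gripper_width: 85.5
at [514.4 253.  237.8] jaw 93.7 xdir [-0.001 -0.001 -1.   ] q7 1.25 F [0.27 0.73 0.72] w 85.1 t 18.52
d_world [  10.6 -215.    -2.8] d_tool [   2.9 -215.2   -3.4] turn -0.3 rows 6
[np.float64(0.5), np.float64(-35.9), np.float64(-0.6), np.float64(-0.04)]
[np.float64(0.5), np.float64(-35.9), np.float64(-0.6), np.float64(-0.04)]
[np.float64(0.5), np.float64(-35.9), np.float64(-0.6), np.float64(-0.04)]
[np.float64(0.5), np.float64(-35.9), np.float64(-0.6), np.float64(-0.04)]
[np.float64(0.5), np.float64(-35.9), np.float64(-0.7), np.float64(-0.04)]
[np.float64(0.5), np.float64(-35.9), np.float64(-0.7), np.float64(-0.04)]
```

View pics/s15.png

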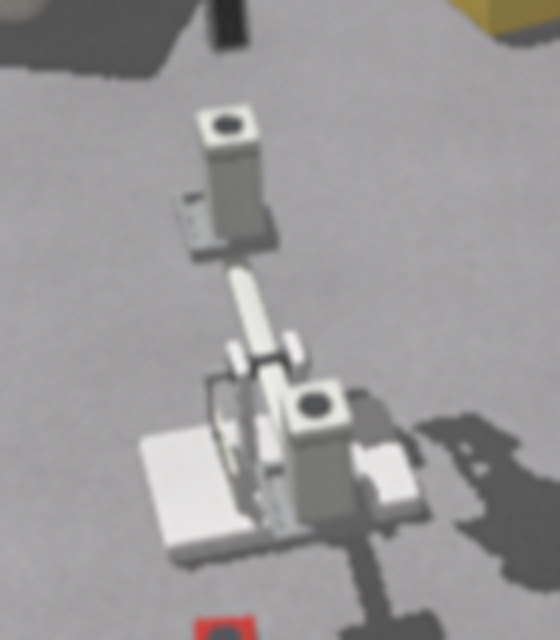

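View pics/w15.png

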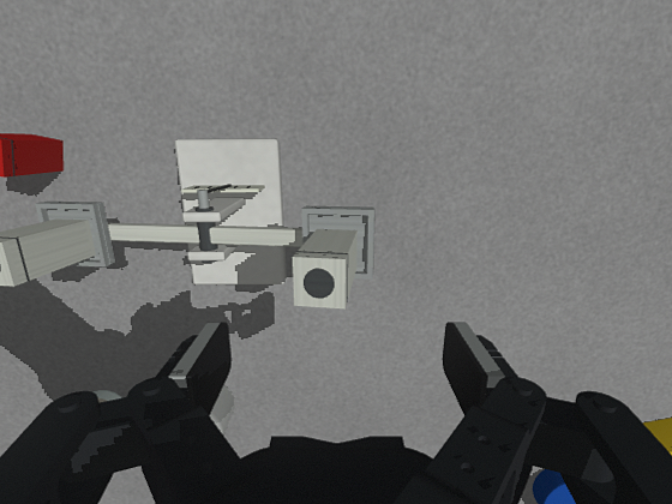

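As the task defines it, the right side dropped, which agrees with the weights I felt. Moving over to the right block.

```bash
python3 -m crank '[0,0,-36,-0.5,0, 0,0,-36,-0.5,0, 0,0,-36,-0.5,0, 0,0,-36,-0.5,0, 0,0,-36,-0.5,0, 0,0,-36,-0.5,0, 0,0,0,0,0, 0,0,0,0,0]'
python3 - <<'E'
from h import *
f=grab_frame("wrist"); save(f,"w16",1.2)
go([528,36,117],94)
E
```

```text
time: 19.18
ee_pos: [525.3, 34.8, 237.5]
orientation: [0.706, -0.022, 0.707, 0.021]
wrist_force: [-0.1, 1.0, -0.6]
gripper_width: 85.1
at [525.4  37.  237.5] jaw 93.6 xdir [-0.002 -0.    -1.   ] q7 1.64 F [-0.18  1.15  0.3 ] w 85.6 t 19.23
d_world [   2.6   -1.  -120.5] d_tool [120.5  -1.2   2.7] turn -0.4 rows 4
[np.float64(30.1), np.float64(-0.3), np.float64(0.7), np.float64(-0.09)]
[np.float64(30.1), np.float64(-0.3), np.float64(0.7), np.float64(-0.09)]
[np.float64(30.1), np.float64(-0.3), np.float64(0.7), np.float64(-0.09)]
[np.float64(30.1), np.float64(-0.3), np.float64(0.7), np.float64(-0.09)]
```

View pics/w16.png

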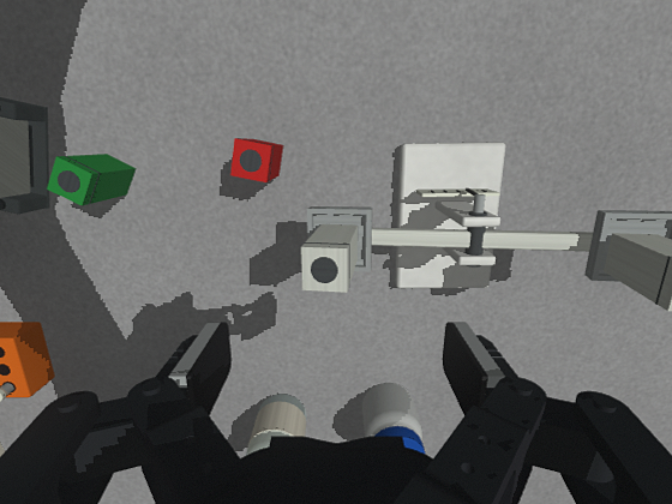

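```bash
python3 - <<'E'
from h import *
f=grab_frame("wrist"); p,R,s=pose(); print(p)
for c,z in [((325,267),154),((308,211),86),((372,212),95)]:
    W=atz(f,(c[0]/1.2,c[1]/1.2),z); print(W.round(1),(R.T@(W-p)).round(1))
E
```

```text
[525.45305219  38.31680976 237.54362842]
[528.5  30.4 154. ] [83.5 -8.2  2.7]
[504.9  13.3  86. ] [151.6 -23.7 -21.9]
[500.8  64.2  95. ] [142.6  27.4 -22.6]
```

```bash
python3 -m crank '[0,25,-4,1.5,0, 0,25,-2,1,0, 0,25,0,0,0, 0,22,0,0,0, 0,15,0,0,0, 0.2,7,0,0,0, 0.3,0,0,0,0, 0.4,0,0,0,0]'
python3 - <<'E'
from h import *
f=grab_frame("wrist"); save(f,"w17",1.2)
go([528,33,118],94)
E
```

```text
time: 19.95
ee_pos: [529.0, 32.5, 119.4]
orientation: [0.707, -0.023, 0.707, 0.024]
wrist_force: [-0.5, -0.8, 0.1]
gripper_width: 51.9
at [529.5  32.3 120. ] jaw 93.8 xdir [ 0.001  0.    -1.   ] q7 1.74 F [0.26 0.81 0.04] w 50.9 t 20.0
d_world [-1.5  0.7 -2. ] d_tool [ 2.   0.8 -1.5] turn -0.2 rows 1
[np.float64(2.0), np.float64(0.8), np.float64(-1.5), np.float64(-0.21)]
```

View pics/w17.png

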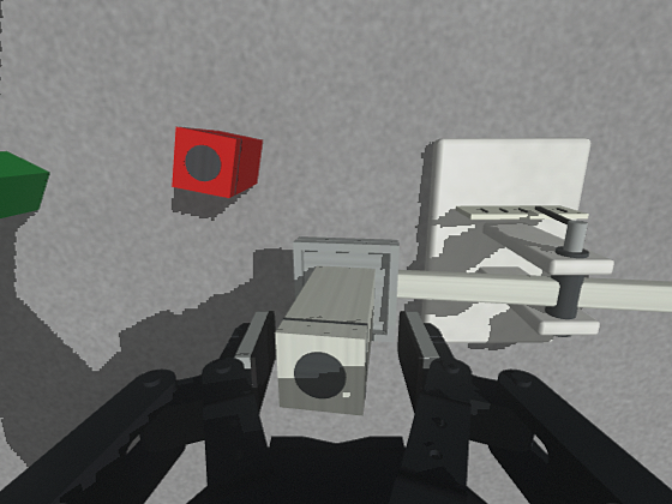

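```bash
python3 -m crank '[0.45,0,-2,0,0, 0.5,0,0,0,0, 0.54,0,0,0,0, 0.56,0,0,0,0, 0.58,-0.5,0,0,0]'
python3 -m crank '[0.6,-1,0,0,0, 0.61,-1,0,0,0, 0.62,-1,0,0,0, 0.63,-1,0,0,0, 0.64,-1,0,0,0, 0.65,-1,0,0,0, 0.66,-1,0,0,0, 0.68,-1,0,0,0]'
python3 - <<'E'
from h import *
f=grab_frame("wrist"); save(f,"w18",1.2)
go([528,33,118],94)
E
```

```text
time: 20.42
ee_pos: [529.1, 29.7, 120.0]
orientation: [0.707, -0.023, 0.707, 0.023]
wrist_force: [0.4, 0.1, -0.2]
gripper_width: 35.7
time: 21.08
ee_pos: [529.0, 29.6, 127.9]
orientation: [0.707, -0.023, 0.707, 0.023]
wrist_force: [0.1, -0.5, 0.2]
gripper_width: 29.5
at [529.   29.6 128. ] jaw 93.7 xdir [ 0. -0. -1.] q7 1.74 F [ 0.04  0.58 -0.2 ] w 29.1 t 21.13
d_world [ -1.    3.4 -10. ] d_tool [10.   3.5 -0.8] turn -0.3 rows 1
[np.float64(10.0), np.float64(3.5), np.float64(-0.8), np.float64(-0.27)]
```

View pics/w18.png

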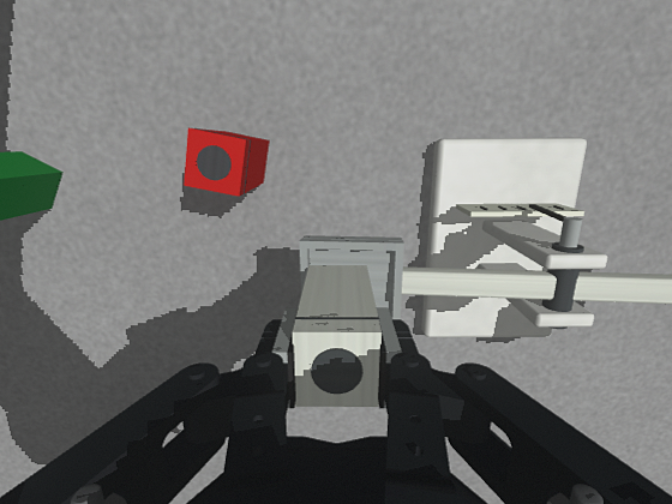

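The block has been righted in the grip. I clamp and lift gently so the beam swings over slowly.

```bash
python3 -m crank '[1,-1,0,0,0, 1,-2,0,0,0, 1,-2,0,0,0, 1,-2,0,0,0, 1,-2.5,0,0,0, 1,-2.5,0,0,0, 1,-2.5,0,0,0, 1,-2.5,0,0,0]'
python3 -m crank '[1,-3,0,0,0, 1,-3,0,0,0, 1,-3,0,0,0, 1,-4,0,0,0, 1,-8,0,0,0, 1,-15,0,0,0, 1,-20,0,0,0, 1,-20,0,0,0]'
python3 - <<'E'
from h import *
f=grab_frame("wrist"); save(f,"w19",1.2)
f=grab_frame("side"); im=cv2.cvtColor(f["color"],cv2.COLOR_RGB2BGR)
cv2.imwrite("pics/s19.png",cv2.resize(im[70:230,150:290],None,fx=4,fy=4,interpolation=cv2.INTER_CUBIC))
go([475.5,-310.5,130],81)
E
```

```text
time: 21.8
ee_pos: [528.8, 30.8, 144.9]
orientation: [0.707, -0.023, 0.707, 0.024]
wrist_force: [0.1, 5.8, -1.5]
gripper_width: 29.2
time: 22.47
ee_pos: [528.4, 28.5, 221.3]
orientation: [0.706, -0.023, 0.707, 0.022]
wrist_force: [1.1, -0.3, -1.8]
gripper_width: 29.5
at [531.1  28.6 223.7] jaw 93.7 xdir [ 0.006 -0.    -1.   ] q7 1.67 F [ 1.3   0.6  -1.79] w 28.6 t 22.57
d_world [ -55.6 -339.1  -93.7] d_tool [  93.5 -334.8  -77.7] turn 12.7 rows 10
[np.float64(9.3), np.float64(-33.5), np.float64(-7.8), np.float64(1.27)]
[np.float64(9.3), np.float64(-33.6), np.float64(-7.0), np.float64(1.27)]
[np.float64(9.3), np.float64(-33.8), np.float64(-6.3), np.float64(1.27)]
[np.float64(9.3), np.float64(-33.9), np.float64(-5.5), np.float64(1.27)]
[np.float64(9.3), np.float64(-34.0), np.float64(-4.8), np.float64(1.27)]
[np.float64(9.3), np.float64(-34.1), np.float64(-4.0), np.float64(1.27)]
[np.float64(9.3), np.float64(-34.2), np.float64(-3.3), np.float64(1.27)]
[np.float64(9.3), np.float64(-34.3), np.float64(-2.5), np.float64(1.27)]
[np.float64(9.3), np.float64(-34.3), np.float64(-1.8), np.float64(1.27)]
[np.float64(9.3), np.float64(-34.4), np.float64(-1.0), np.float64(1.27)]
```

View pics/w19.png

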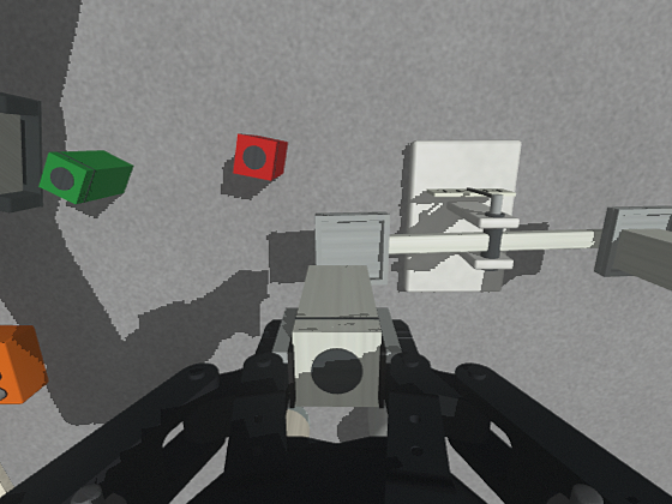

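View pics/s19.png

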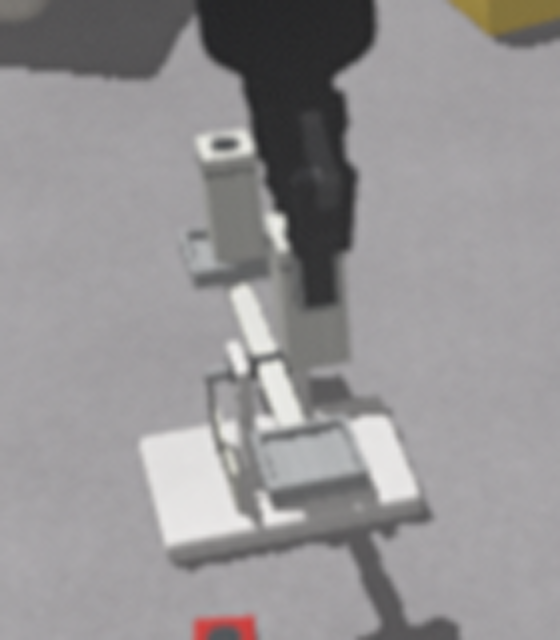

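The left pan still holds the light block and the heavy one is lifted clear. I stop 60 mm past the well in x so the wrist camera can measure both the well and the held block.

```bash
python3 -m crank '[1,0,-34,0,1.3, 1,0,-35,0,1.3, 1,2,-35,0,1.3, 1,5,-35,0,1.3, 1,8,-35,0,1.3, 1,9,-35,1,1.3, 1,10,-35,2,1.3, 1,10,-35,3,1.3]'
python3 - <<'E'
from h import *
go([534.8,-320,140],81)
E
```

```text
time: 23.23
ee_pos: [529.7, -251.5, 175.4]
orientation: [0.705, 0.041, 0.706, -0.042]
wrist_force: [1.2, 0.3, -2.4]
gripper_width: 29.3
at [ 529.7 -251.5  175.4] jaw 83.2 xdir [-0.001 -0.    -1.   ] q7 2.09 F [ 1.2   0.3  -2.37] w 29.3 t 23.23
d_world [  5.1 -68.5 -35.4] d_tool [ 35.5 -67.4  13.2] turn 2.2 rows 3
[np.float64(11.8), np.float64(-22.5), np.float64(4.4), np.float64(0.75)]
[np.float64(11.8), np.float64(-22.4), np.float64(4.7), np.float64(0.75)]
[np.float64(11.8), np.float64(-22.3), np.float64(5.0), np.float64(0.75)]
```

```bash
python3 -m crank '[1,12,-22,4.5,0.7, 1,12,-22,4.5,0.7, 1,11,-18,4,0.7, 1,0,0,0,0, 1,0,0,0,0]'
python3 - <<'E'
from h import *
f=grab_frame("wrist"); save(f,"w20",1.4)
np.savez("w20.npz",**{k:f[k] for k in("color","view","cx","cy","vertical_fov")})
go([534.8,-320,140],81)
p,R,s=pose(); np.savez("w20p.npz",p=p,R=R)
f=grab_frame("wrist"); p2,_,_=pose(); print(p2)
E
```

```text
time: 23.65
ee_pos: [534.1, -313.8, 140.2]
orientation: [0.704, 0.055, 0.706, -0.055]
wrist_force: [-0.2, 0.9, -2.5]
gripper_width: 29.4
at [ 535.  -312.5  140.9] jaw 81.2 xdir [-0.002  0.001 -1.   ] q7 2.17 F [ 1.05  0.34 -1.64] w 29.2 t 23.7
d_world [-0.2 -7.5 -0.9] d_tool [ 0.9 -7.4  0.9] turn 0.2 rows 1
[np.float64(0.9), np.float64(-7.4), np.float64(0.9), np.float64(0.19)]
[ 535.70153058 -311.79842511  141.39161614]
```

View pics/w20.png

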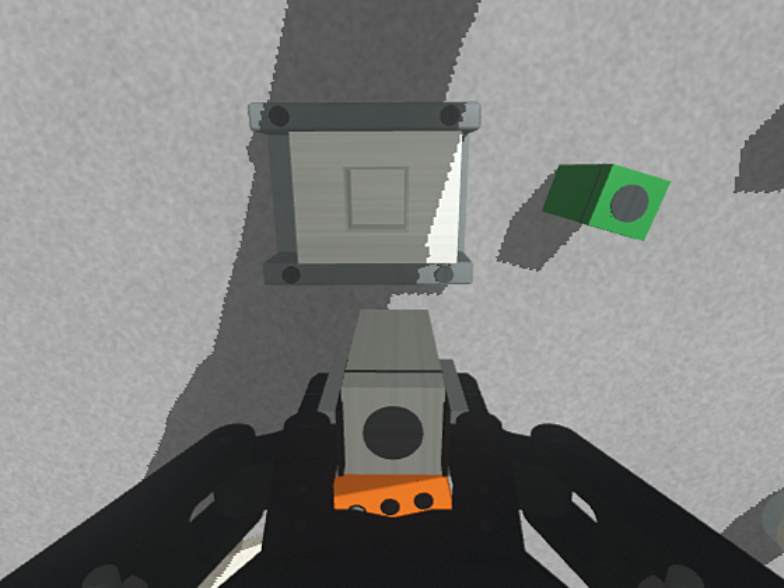

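```bash
python3 - <<'E'
from h import *
f=dict(np.load("w20.npz")); im=cv2.cvtColor(f["color"],cv2.COLOR_RGB2BGR)
c=im[65:215,170:350]
cv2.imwrite("pics/w20c.png",cv2.resize(c,None,fx=4.4,fy=4,interpolation=cv2.INTER_CUBIC))
c=im[215:345,230:330]
cv2.imwrite("pics/w20d.png",cv2.resize(c,None,fx=4.5,fy=4.5,interpolation=cv2.INTER_CUBIC))
E
```

```text
(no output)
```

View pics/w20c.png

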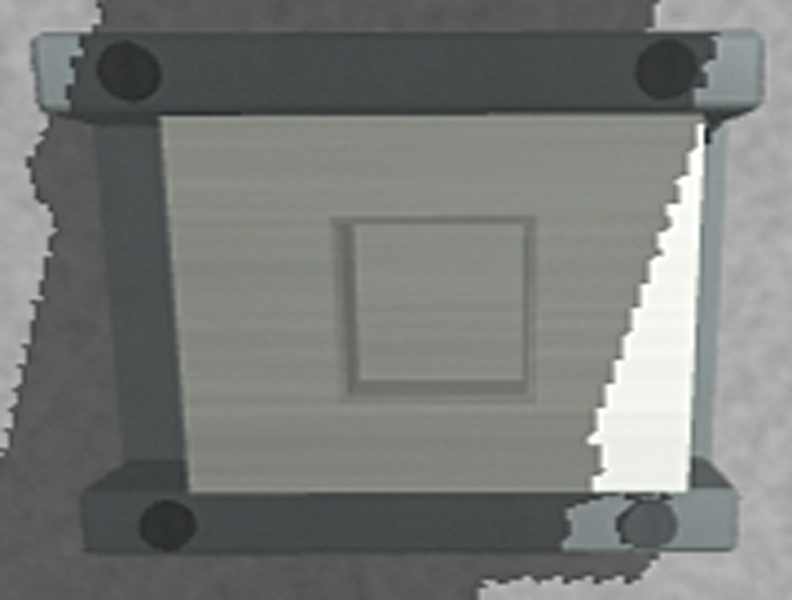

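View pics/w20d.png

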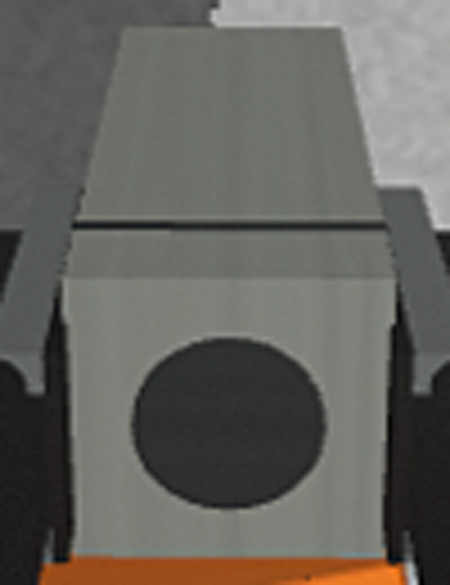

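```bash
python3 - <<'E'
from h import *
from scipy.optimize import least_squares
f=dict(np.load("w20.npz")); q=np.load("w20p.npz"); R=q["R"]; V=f["view"]
# tool pose from the camera's own extrinsics (nominal mount) to cancel read noise
p=q["p"]; c=-V[:3,:3].T@V[:3,3]; print("cam in tool",(R.T@(c-p)).round(2))
P=c-R@np.array([-143.2,0.91,-75.56])
print("P",P,p)
W=np.array([atz(f,(170+a/4.4,65+b/4),45) for a,b in [(333,217),(536,217),(536,402),(341,402)]])
e=np.roll(W,-1,0)-W; print("well",W.mean(0).round(1),np.linalg.norm(e,axis=1).round(1),np.degrees(np.arctan2(e[:,1],e[:,0])).round(1))
I=np.array([atz(f,(170+a/4.4,65+b/4),45) for a,b in [(161,116),(705,116),(688,491),(189,491)]])
e=np.roll(I,-1,0)-I; print("insert",I.mean(0).round(1),np.linalg.norm(e,axis=1).round(1),np.degrees(np.arctan2(e[:,1],e[:,0])).round(1))
for z in(40,): 
  H=np.array([atz(f,(170+a/4.4,65+b/4),38) for a,b in [(130,70),(667,68),(168,525),(647,524)]]); print("holes",H.mean(0).round(1))
wt=R.T@(W.mean(0)-P); it=R.T@(I.mean(0)-P); print("in tool well",wt.round(1),"insert",it.round(1))
top=[(64,278),(393,278),(385,556),(72,556)]; bot=[(124,28),(342,28)]
px=np.array([(230+a/4.5,215+b/4.5) for a,b in top+bot])
def pred(v):
    a,y,z,yaw,s=v; out=[]
    rx=Ro.from_euler('x',yaw).as_matrix(); rr=Ro.from_euler('y',s).as_matrix()
    for L in [(-35,-15,-15),(-35,15,-15),(-35,15,15),(-35,-15,15),(35,-15,-15),(35,15,-15)]:
        t=rr@rx@np.array(L)+[a,y,z]; out.append(proj(f,P+R@t))
    return np.array(out)
r=least_squares(lambda v:(pred(v)-px).ravel(),[0,0,0,0,0]); print("block centre in tool",r.x[:3].round(2),"yaw,pitch deg",np.degrees(r.x[3:]).round(2),"res",np.abs(r.fun).max().round(2))
r2=least_squares(lambda v:(pred([*v,0,0])-px).ravel(),[0,0,0]); print("no rot",r2.x.round(2),np.abs(r2.fun).max().round(2))
E
```

```text
cam in tool [-142.6    -0.47  -75.98]
P [ 534.38215465 -313.81263261  140.27348456] [ 535.00867456 -312.51377593  140.87356706]
well [ 475.8 -312.5   45. ] [34.5 34.5 34.6 34.5] [ 81.1  -8.3 -98.9 171.5]
insert [ 475.9 -312.6   45. ] [90.2 69.8 90.4 69.8] [ 81.1  -8.7 -98.9 171.1]
holes [ 474.9 -318.6   38. ]
in tool well [ 95.4  -7.7 -57.9] insert [ 95.4  -7.8 -57.8]
block centre in tool [2.3  1.   0.64] yaw,pitch deg [0.34 0.03] res 1.04
no rot [2.28 1.02 0.64] 1.15
```

Everything fits: the insert measures 90.2 × 69.8 mm and the well 34.5 mm with its chamfer, centred at (475.8,-312.5) with axes at 81.1°. The block centre is at (2.3, 1.0, 0.6) in the tool frame. Moving above the well.

```bash
python3 -m crank '[1,6,-2,-14,0, 1,8,-2.7,-16,0, 1,8,-2,-16.5,0, 1,8,-2,-12,0, 1,5,0,0,0, 1,0,0,0,0, 1,0,0,0,0]'
python3 - <<'E'
from h import *
f=grab_frame("wrist"); save(f,"w21",1.4)
np.savez("w21.npz",**{k:f[k] for k in("color","view","cx","cy","vertical_fov")})
p,R,s=pose(); np.savez("w21p.npz",p=p,R=R); print(p,s["wrist_force"],jaw_deg(R))
im=cv2.cvtColor(f["color"],cv2.COLOR_RGB2BGR)
cv2.imwrite("pics/w21c.png",cv2.resize(im[160:300,180:360],None,fx=4.4,fy=4,interpolation=cv2.INTER_CUBIC))
E
```

```text
time: 24.33
ee_pos: [478.3, -311.5, 107.2]
orientation: [0.706, 0.053, 0.705, -0.053]
wrist_force: [0.9, -0.0, -1.6]
gripper_width: 29.0
[ 478.55032985 -311.79516351  107.42803519] [ 0.25766902 -0.419941   -1.16548839] 81.33407347995869
```

View pics/w21c.png

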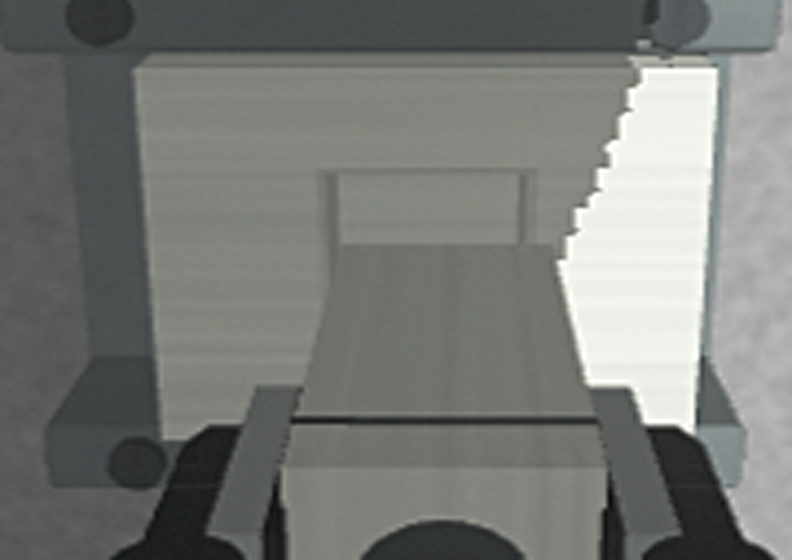

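```bash
python3 - <<'E'
from h import *
f=dict(np.load("w21.npz")); q=np.load("w21p.npz"); R=q["R"]; V=f["view"]
c=-V[:3,:3].T@V[:3,3]; P=c-R@np.array([-143.2,0.91,-75.56]); print("P",P.round(1),q["p"].round(1))
g=lambda a,b:(180+a/4.4,160+b/4)
for nm,a,b in [("insL",135,68),("insR",717,68),("wL",321,171),("wR",538,171),("insLside",148,300),("insRside",704,300)]:
    W=atz(f,g(a,b),45); print(nm,W.round(1),(R.T@(W-P)).round(2))
for z in (70,72,67):
  for a,b in [(342,243),(556,243)]:
    W=atz(f,g(a,b),z); print("base",z,W.round(1),(R.T@(W-P)).round(2))
for a,b in [(280,466),(608,466),(290,420),(599,420)]:
    o,d=ray(f,g(a,b)); o2=R.T@(o-P); d2=R.T@d
    k=(-33-o2[0])/d2[0]; print("top",(o2+k*d2).round(2))
E
```

```text
P [ 478.5 -311.8  107.2] [ 478.6 -311.8  107.4]
insL [ 434.5 -351.9   45. ] [ 62.18 -46.23 -37.56]
insR [ 448.1 -263.    45. ] [ 62.17  43.62 -37.49]
wL [ 456.7 -326.7   45. ] [ 62.21 -18.02 -19.4 ]
wR [ 461.9 -292.7   45. ] [ 62.21  16.36 -19.38]
insLside [ 476.1 -359.    45. ] [ 62.26 -47.02   4.67]
insRside [ 489.9 -269.    45. ] [62.25 44.07  4.74]
base 70 [ 462.1 -322.5   70. ] [ 37.22 -13.06 -14.6 ]
base 70 [ 466.7 -292.5   70. ] [ 37.22  17.28 -14.58]
base 72 [ 461.5 -322.3   72. ] [ 35.22 -12.9  -15.28]
base 72 [ 466.  -292.6   72. ] [ 35.22  17.1  -15.26]
base 67 [ 463.1 -322.9   67. ] [ 40.23 -13.29 -13.59]
base 67 [ 467.8 -292.4   67. ] [ 40.22  17.55 -13.56]
top [-33.   -13.85 -14.56]
top [-33.    16.28 -14.53]
top [-33.   -12.76 -19.7 ]
top [-33.    15.27 -19.67]
```

Needed correction: y -3.2, z -2.7 (tool). I apply it and lower to just above the mouth.

```bash
python3 -m crank '[1,3,-3.2,-2.7,0, 1,8,0,0,0, 1,6,0,0,0, 1,2,0,0,0, 1,0,0,0,0, 1,0,0,0,0]'
python3 - <<'E'
from h import *
f=grab_frame("wrist"); 
p,R,s=pose(); print(p,s["wrist_force"],jaw_deg(R))
im=cv2.cvtColor(f["color"],cv2.COLOR_RGB2BGR)
np.savez("w22.npz",**{k:f[k] for k in("color","view","cx","cy","vertical_fov")}); np.savez("w22p.npz",p=p,R=R)
cv2.imwrite("pics/w22c.png",cv2.resize(im[160:300,180:360],None,fx=4.4,fy=4,interpolation=cv2.INTER_CUBIC))
E
```

```text
time: 24.88
ee_pos: [473.6, -315.0, 87.5]
orientation: [0.705, 0.054, 0.705, -0.054]
wrist_force: [-1.2, 1.0, -2.0]
gripper_width: 29.2
[ 473.71614273 -315.09184098   87.76277789] [ 0.45088198  0.6439788  -1.82684329] 81.2318025738295
```

View pics/w22c.png

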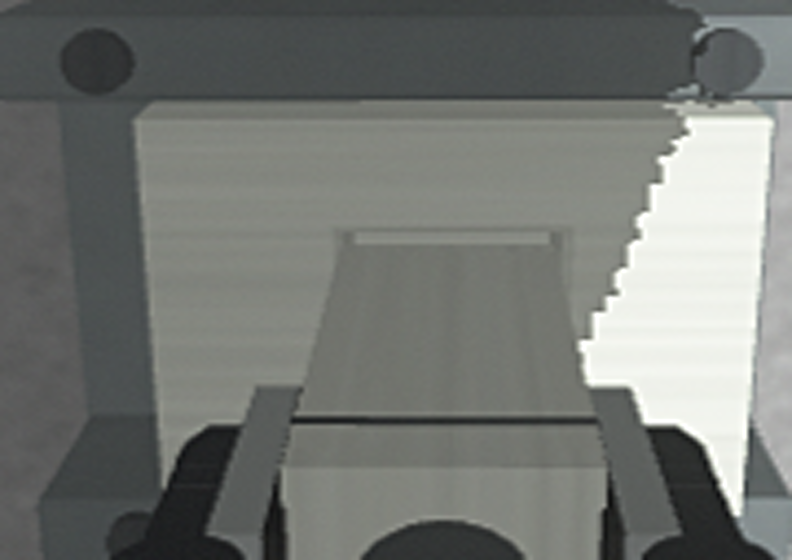

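```bash
python3 - <<'E'
from h import *
f=dict(np.load("w22.npz")); q=np.load("w22p.npz"); R=q["R"]; V=f["view"]
c=-V[:3,:3].T@V[:3,3]; P=c-R@np.array([-143.2,0.91,-75.56]); print("P",P.round(1))
g=lambda a,b:(180+a/4.4,160+b/4)
for nm,a,b,z in [("insL",135,119,45),("insR",773,119,45),("wL",335,230,45),("wR",570,230,45)]+[("base",a,243,z) for z in (50,51,52) for a in(343,557)]:
    W=atz(f,g(a,b),z); print(nm,z,(R.T@(W-P)).round(2))
E
```

```text
P [ 473.7 -315.2   87.5]
insL 45 [ 42.52 -42.29 -33.19]
insR 45 [ 42.51  47.91 -33.13]
wL 45 [ 42.51 -14.46 -15.02]
wR 45 [ 42.51  19.72 -14.99]
base 50 [ 37.51 -12.96 -14.51]
base 50 [ 37.51  17.42 -14.49]
base 51 [ 36.51 -12.88 -14.85]
base 51 [ 36.51  17.33 -14.83]
base 52 [ 35.51 -12.81 -15.18]
base 52 [ 35.51  17.24 -15.16]
```

```bash
python3 -m crank '[1,1,0.5,1.9,0, 1,2,0,0,0, 1,0,0,0,0, 1,0,0,0,0]'
python3 - <<'E'
from h import *
f=grab_frame("wrist"); p,R,s=pose(); print(p,s["wrist_force"])
im=cv2.cvtColor(f["color"],cv2.COLOR_RGB2BGR)
np.savez("w23.npz",**{k:f[k] for k in("color","view","cx","cy","vertical_fov")}); np.savez("w23p.npz",p=p,R=R)
cv2.imwrite("pics/w23c.png",cv2.resize(im[190:260,240:330],None,fx=8,fy=8,interpolation=cv2.INTER_CUBIC))
E
```

```text
time: 25.27
ee_pos: [475.5, -314.7, 84.7]
orientation: [0.705, 0.054, 0.705, -0.054]
wrist_force: [-0.3, -0.4, -2.0]
gripper_width: 29.1
[ 475.55636891 -314.81486284   84.80978606] [-1.06956552 -0.19364643 -2.33172623]
```

View pics/w23c.png

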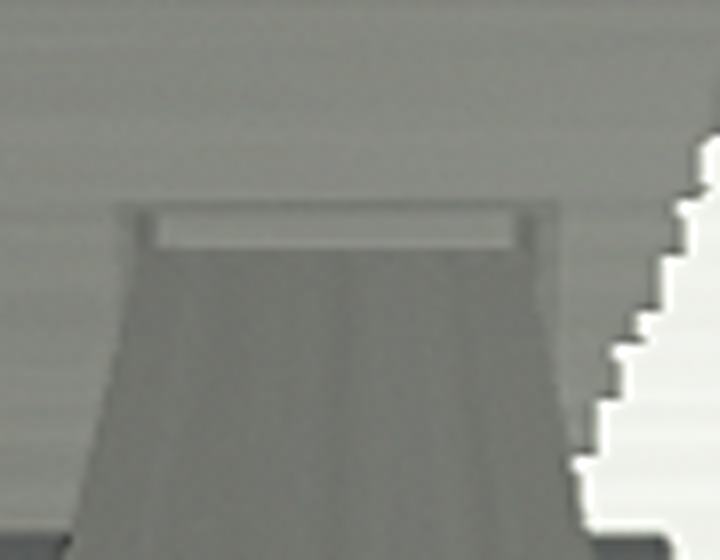

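Centred on the mouth: well 118–557, block 138–533. Feeling downward now.

```bash
python3 -m crank '[1,2,0,0,0, 1,2,0,0,0, 1,0,0,0,0, 1,0,0,0,0]'
python3 -m crank '[1,1.5,0,0,0, 1,1.5,0,0,0, 1,0,0,0,0, 1,0,0,0,0]'
```

```text
time: 25.65
ee_pos: [475.4, -314.7, 80.6]
orientation: [0.705, 0.054, 0.705, -0.054]
wrist_force: [0.0, -0.2, -2.1]
gripper_width: 29.6
time: 25.98
ee_pos: [475.5, -314.8, 77.7]
orientation: [0.705, 0.054, 0.705, -0.054]
wrist_force: [0.7, -0.2, -1.2]
gripper_width: 29.2
```

It is inside the well without load. Continuing.

```bash
python3 -m crank '[1,2,0,0,0, 1,2,0,0,0, 1,0,0,0,0, 1,0,0,0,0]'
python3 -m crank '[1,2,0,0,0, 1,2,0,0,0, 1,0,0,0,0, 1,0,0,0,0]'
```

```text
time: 26.32
ee_pos: [475.5, -314.7, 73.6]
orientation: [0.705, 0.054, 0.705, -0.054]
wrist_force: [0.5, 0.2, -1.5]
gripper_width: 29.2
time: 26.65
ee_pos: [475.5, -314.7, 69.6]
orientation: [0.705, 0.054, 0.705, -0.054]
wrist_force: [-0.4, 0.1, -1.4]
gripper_width: 29.0
```

```bash
python3 -m crank '[1,2,0,0,0, 1,2,0,0,0, 1,0,0,0,0, 1,0,0,0,0]'
```

```text
time: 26.98
ee_pos: [475.4, -314.7, 65.6]
orientation: [0.705, 0.054, 0.705, -0.054]
wrist_force: [0.1, 0.4, -2.2]
gripper_width: 29.4
```

```bash
python3 -m crank '[1,2,0,0,0, 1,2,0,0,0, 1,0,0,0,0, 1,0,0,0,0]'
python3 -m crank '[1,1.5,0,0,0, 1,1,0,0,0, 1,0,0,0,0, 1,0,0,0,0]'
```

```text
time: 27.32
ee_pos: [475.5, -314.7, 61.6]
orientation: [0.705, 0.054, 0.705, -0.054]
wrist_force: [-0.5, 0.4, -2.4]
gripper_width: 29.1
time: 27.65
ee_pos: [475.5, -314.7, 59.2]
orientation: [0.705, 0.054, 0.705, -0.054]
wrist_force: [0.3, 0.1, -2.5]
gripper_width: 29.6
```

```bash
python3 -m crank '[1,1,0,0,0, 1,0.5,0,0,0, 1,0,0,0,0, 1,0,0,0,0]'
python3 -m crank '[1,1,0,0,0, 1,0,0,0,0, 1,0,0,0,0]'
python3 -m crank '[1,1,0,0,0, 1,0,0,0,0, 1,0,0,0,0]'
```

```text
time: 27.98
ee_pos: [475.6, -314.8, 57.8]
orientation: [0.705, 0.054, 0.705, -0.054]
wrist_force: [0.3, 0.2, -1.9]
gripper_width: 29.2
time: 28.23
ee_pos: [475.7, -314.9, 56.9]
orientation: [0.705, 0.054, 0.705, -0.054]
wrist_force: [0.0, 0.1, -1.6]
gripper_width: 29.3
time: 28.48
ee_pos: [475.7, -314.9, 56.0]
orientation: [0.705, 0.054, 0.705, -0.054]
wrist_force: [-0.1, 0.2, 1.0]
gripper_width: 29.3
```

The floor is felt: +3 N over 1 mm matches the springs. Releasing.

```bash
python3 -m crank '[0.63,0,0,0,0, 0.61,0,0,0,0, 0.58,0,0,0,0, 0.5,0,0,0,0, 0.4,0,0,0,0, 0.2,0,0,0,0, 0,0,0,0,0, 0,0,0,0,0]'
python3 - <<'E'
from h import *
f=grab_frame("wrist"); save(f,"w24",1.2); print(sense()["wrist_force"])
E
```

```text
time: 29.15
ee_pos: [475.6, -314.8, 55.8]
orientation: [0.705, 0.054, 0.705, -0.054]
wrist_force: [-0.3, -0.1, -0.4]
gripper_width: 84.3
[-0.0708763  -0.05755189 -0.09519048]
```

View pics/w24.png

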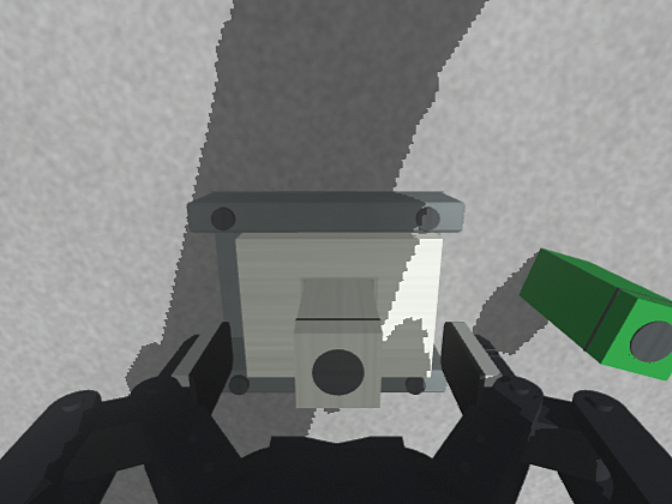

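Seated and released. I retreat straight up, then check the depth and the balance.

```bash
python3 -m crank '[0,-10,0,0,0, 0,-20,0,0,0, 0,-30,0,0,0, 0,-30,0,0,0, 0,-30,0,0,0, 0,-30,0,0,0, 0,-25,0,20,0, 0,0,0,30,0]'
python3 -m crank '[0,0,0,0,0, 0,0,0,0,0, 0,0,0,0,0]'
python3 - <<'E'
from h import *
f=grab_frame("wrist"); save(f,"w25",1.4)
np.savez("w25.npz",**{k:f[k] for k in("color","view","cx","cy","vertical_fov")})
f=grab_frame("side"); save(f,"s25",1.4)
im=cv2.cvtColor(f["color"],cv2.COLOR_RGB2BGR)
cv2.imwrite("pics/s25c.png",cv2.resize(im[70:230,150:290],None,fx=3.7,fy=3.7,interpolation=cv2.INTER_CUBIC))
E
```

```text
time: 29.87
ee_pos: [525.5, -325.2, 237.8]
orientation: [0.708, 0.054, 0.702, -0.056]
wrist_force: [0.9, -1.9, -0.0]
gripper_width: 85.3
time: 30.12
ee_pos: [524.1, -322.4, 230.7]
orientation: [0.705, 0.054, 0.705, -0.054]
wrist_force: [0.3, -0.0, 0.7]
gripper_width: 85.9
```

View pics/w25.png

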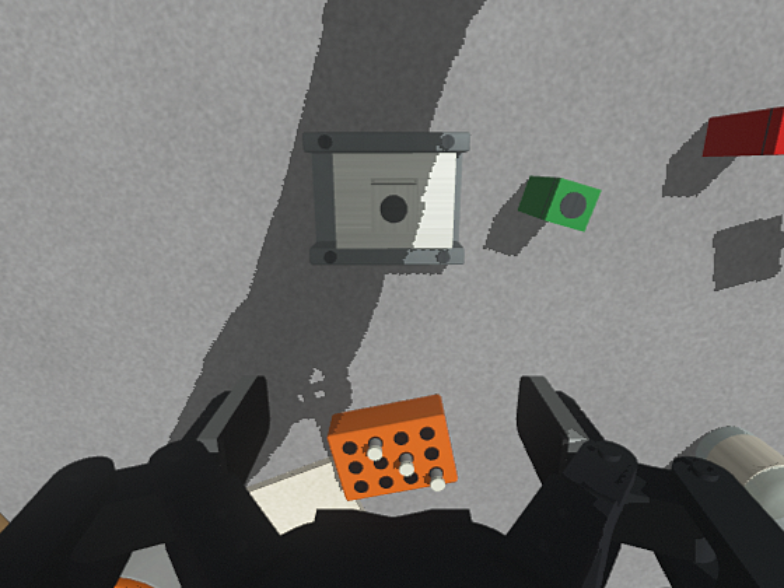

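View pics/s25.png

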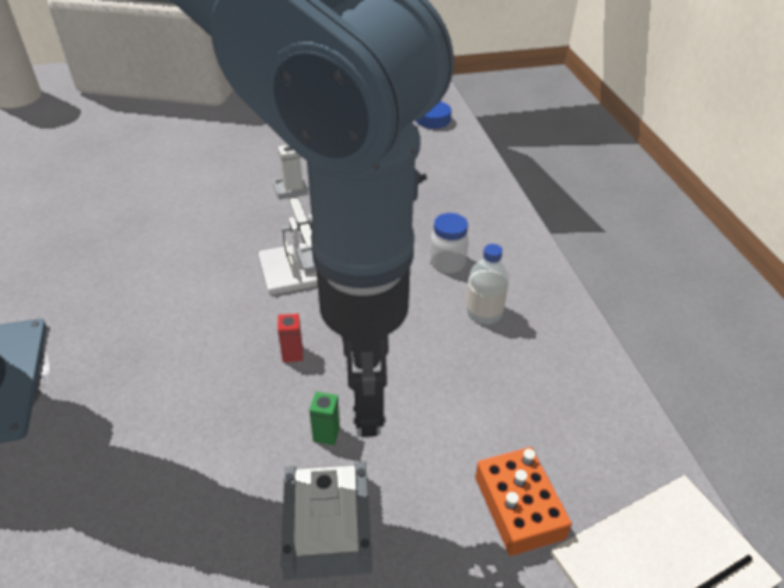

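View pics/s25c.png

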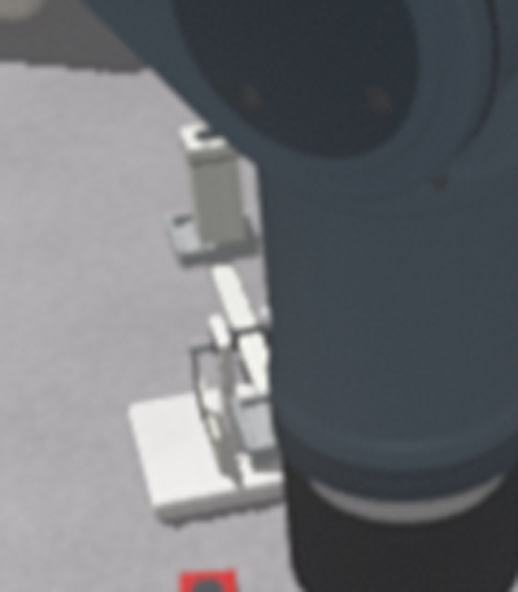

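```bash
python3 - <<'E'
from h import *
f=dict(np.load("w25.npz")); im=cv2.cvtColor(f["color"],cv2.COLOR_RGB2BGR)
c=cv2.convertScaleAbs(im[100:190,225:335],alpha=1.6,beta=-60)
cv2.imwrite("pics/w25c.png",cv2.resize(c,None,fx=7,fy=6.5,interpolation=cv2.INTER_CUBIC))
# predicted outline of top face for base heights
for zb in (20,25):
  C=np.array([475.8,-312.5]); a=np.radians(-8.9); ux=np.array([np.cos(a),np.sin(a)]); uy=np.array([-np.sin(a),np.cos(a)])
  pts=[proj(f,[*(C+15*sx*ux+15*sy*uy),zb+70]) for sx,sy in[(-1,-1),(-1,1),(1,1),(1,-1)]]
  print(zb,[( round((p[0]-225)*7),round((p[1]-100)*6.5)) for p in pts])
E
```

```text
20 [(282, 204), (516, 204), (512, 422), (285, 421)]
25 [(280, 205), (518, 206), (514, 427), (284, 426)]
```

View pics/w25c.png

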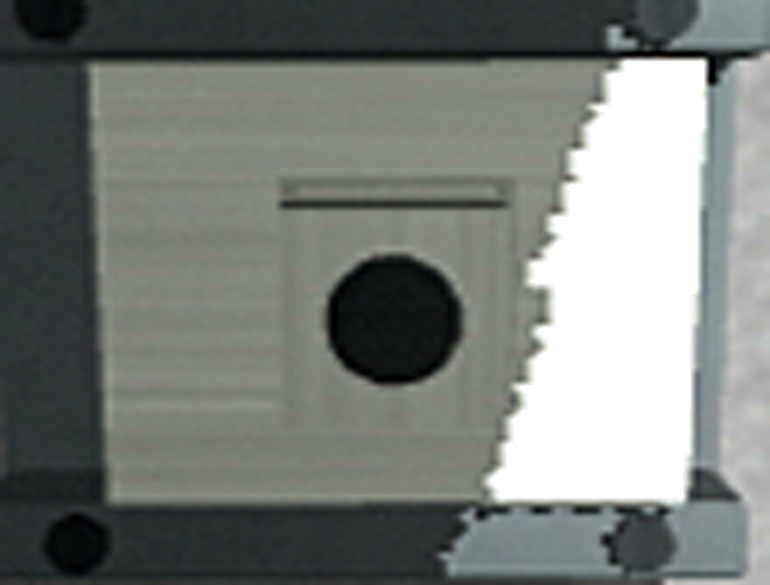

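```bash
python3 - <<'E'
from h import *
f=grab_frame("top"); im=cv2.cvtColor(f["color"],cv2.COLOR_RGB2BGR)
cv2.imwrite("pics/t26.png",cv2.resize(im[130:300,130:430],None,fx=2.6,fy=2.6,interpolation=cv2.INTER_CUBIC))
s=sense(); print(s["time"],s["joint_velocities"].round(3),s["wrist_force"].round(1))
E
```

```text
30.2667 [-0.     0.001 -0.002 -0.005 -0.001 -0.001 -0.001] [ 0.2 -0.2  0.7]
```

View pics/t26.png

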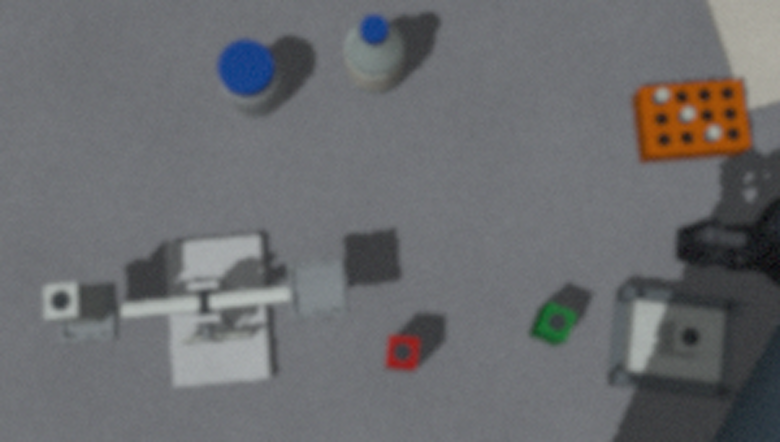

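```bash
python3 - <<'E'
from h import *
f=grab_frame("top")
print(atz(f,(130+60/2.6,130+300/2.6),161))
for q in [(65,338),(118,337)]: print(atz(f,(130+q[0]/2.6,130+q[1]/2.6),97))
E
```

```text
[515.68479881 262.95881361 161.        ]
[486.58989619 275.90369821  97.        ]
[486.49315262 226.45813288  97.        ]
```

```bash
python3 -c "
from plant import hand_in
print(hand_in())"
```

```text
the job is handed in; nothing more can be done
None
```

The job is handed in at about 30 s of the 72 s. The heavy block is seated in the dock's well and the light one is still standing in the left pan; no verdict came back.

**Weighing:** I stood one block in the right pan (about 2.3 N felt at the wrist) and the other in the left (about 1 N), and released both. The right side dropped, which agrees with the felt weights.

**Docking:** I straightened the heavy block by closing the jaws along the beam. I then centred it over the well by camera and lowered it in small steps. It met no load until the floor, where the force rose about 3 N over the last 1 mm, matching the insert's springs, and I let go there.

**Last checks:**
- **Light block:** in the top view it stands within about 4 mm of the pan's centre.
- **Heavy block:** I could not measure its depth well from the final picture, so "fully home" rests on the height at which the floor was felt. Two estimates put the underside at about 19–20 mm, against a well floor at 20 mm.
- **Beam tilt:** with the light block alone I saw that it leans to the left, but did not measure the angle.
- **Bottle, jar and rack:** they look unmoved in the pictures, though I did not measure their positions again.
- **Robot:** it was clear of everything and still before I handed in.

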